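# Clamp up a mended chopping board with a ratchet lever

### The job

The two glued halves of the chopping board lie in the ratchet clamp with the joint still open: first take the glue brush off them and stand it in the mug beside the clamp, bristles down, its handle leaning over the rim on the side away from the clamp. Then hold the clamp's lever and pump it, each stroke from stop to stop, until the joint has closed and the lever has pulled stiff through one whole stroke, but not a second one, which would squeeze the glue out. Let go, and leave the things standing around where they are.

Things in the scene. Friction and masses are not known exactly. Their poses are not given: they have to be found in the camera images.
- clamp: steel ratchet clamp, fixed on the worktop: two rails, tops 24 mm above its origin, a tail stop 170 mm wide and 44 mm high across one end (inner face y = -175 mm), and at the other a head (y = 56 to 156 mm, 65 mm high) with a toothed ram and a black-gripped lever. Origin under its middle, y from tail stop to head, x across, z up. The ram pushes towards -y with a 100 mm wide pad on a coil spring
- lever_pivot (a point): lever's pivot in the clamp's head (fixed; clamp frame x 0, y 125, z 22 mm; axes as the clamp's); the lever turns about its x axis. A full stroke to the forward stop pushes the ram on by one 7 mm tooth, and a pawl holds the ram while the lever goes back. A stroke that stays over 0.03 rad short of either stop may gain no tooth. The joint closes after 3 to 5 full strokes, differing each time
- lever (a joint): lever swing (rad): 0 at the back stop, leaning 0.77 rad from vertical to the clamp's +y; 0.34 at the forward stop, leaning 0.43 rad. Stays where left. Force at the handle: 2 to 6 N while the pad and boards move freely; when the joint is closed the pad's spring is squeezed (6.5 N/mm) and the first stiff stroke climbs to 8 to 16 N near its end and leaves 42 N on the joint; a second would leave 87 N
- handle (a point): middle of the lever's black grip, 170 mm from the lever's pivot; the grip is a bar 26 mm (across, along the clamp's x) by 22 mm and 98 mm long, reaching from 63 mm below this point to 35 mm past it. z points along the lever to its free end, x along its pivot axis
- half_a: half of a wooden chopping board, loose, 180 x 70 x 22 mm, lying flat on the rails against the tail stop. Origin at the centre of its underside, x along its length, y towards the other half, groove in that edge
- half_b: the other half, loose, 180 x 70 x 22 mm, flat on the rails between the first half and the ram's pad, with a tongue 8 mm deep that enters the groove. Origin at the centre of its underside, axes as for the first half; with the joint closed the two origins are 70 mm apart
- brush_handle (a point): point on the axis of the round light-wood handle of the glue brush, 14 mm thick, 55 mm from its butt end. The brush is loose, 170 mm long, 50 g, balances 70 mm from its bristle end, and lies flat across the two halves, axis 7.5 mm above their top faces (which are 46 mm above the worktop). y points along the brush from butt to bristles, z up
- brush_tip (a point): end of the brush's bristles (bristles and steel ferrule 25 mm wide, 15 mm thick, the last 64 mm of the brush), on the brush's axis; axes as brush_handle
- brush_butt (a point): butt end of the brush's wooden handle, on its axis; axes as brush_handle
- mug_mouth (a point): centre of the mouth of the cream mug standing on the worktop past the clamp's tail stop, at rim height, 92 mm above the worktop; inside 72 mm wide (60 at the floor) and 85 mm deep, wall 5 mm; loose, 235 g. z up; its x axis points to the side away from the clamp (within about 30 degrees), its handle reaches 41 to 73 mm out on the -y side
- glue: white glue bottle with a pointed grey nozzle, 52 mm wide, 150 mm high, loose; origin under its middle
- honey_jar: jar with a red lid, 61 mm wide, 86 mm high, loose; origin under its middle
- pepper_mill: dark wooden pepper mill, 58 mm wide, 170 mm high, loose; origin under its middle
Mind the look-alikes: they are no part of the job. What is shaped like the half_a but turquoise is not meant.

How it is judged:
By the outcome, as a careful person would: the job done as asked, in the order asked, and still so for the second after the job is handed in, with the robot touching nothing.
It also fails if it takes over 72 s, if anything falls off the work surface, if the arm or the gripper's body presses on something with over 40 N, if the wrist force passes 120 N, or if a joint passes its speed limit or range.

### The arm

A 6-joint arm with a two-finger parallel gripper is mounted at the origin on a cart in front of the work surface, level with it; the furniture and walls round the work are solid. World frame = base frame: x ahead of the robot, y to its left, z up, the work surface at z = 0. Lengths are in m, angles in degrees, forces in N, time in s.
With the tool pointing down it reaches from about 0.4 to 0.825 m from the base axis. Payload 7 kg.
Tool frame: the origin (TCP) lies on the centre line of the jaws, within the pads' length; the fingertips stand 19 mm ahead of it and the grasp point (between the pads) is the TCP; z points along the fingers, y is the line along which they close (so a half turn about z gives the same grasp; the last joint's range is limited). The gripper opens to 88 mm and grips with 3 to 60 N. Pads are 19 mm wide; open, the fingers measure 130 mm over their backs; the gripper's body (78 mm by 193 mm) begins 47 mm behind the grasp point.
Start: joints at [92.252, 20.546, 0.682, 0, -70.136, -16.507], TCP at [0.166, 0.654, 0.218] pointing down, gripper open.
Joint ranges: [-176.03, 176.03], [-82.01, 121.73], [-58.28, 71.71], [-173.87, 95.51], [-174.79, -0.11], [-173.66, 173.66]. Speed limits (degrees/s): [136.94, 136.94, 172.46, 180, 180, 180].

### API

Orientations are given as [roll, pitch, yaw] about the fixed x, y, z axes, in that order (R = Rz(yaw) Ry(pitch) Rx(roll)).
In Python, from plant import * gives the robot as it stands. The module is installed in compiled form; this text tells all that it offers.
- The arm moves only by the tool play_rows, never from a script. Its argument "deltas" is a list of rows, each a list of 6 numbers: the shift along the world's x, y, z scaled (see below), then the turn, a rotation vector about the world's x, y, z scaled (see below). A call has 1 to 10 rows; each row shifts and turns the commanded pose from where the row before left it; what a row does not reach is not made up. The controller multiplies each number of a shift by 800 mm and each number of a turn by 180 degrees. A row lasts 1/10 s, in which the tool goes at most 50 mm and 8.59 degrees, less where a joint would pass 70% of its speed; a pose out of reach is approached as far as the arm can. A call with a number of a shift or a turn outside -1 to 1 is refused whole. A call with a gripper value outside its range is refused whole. "gripper" is the gripper command: -1 is shut, 1 is fully open, values between are in proportion, set as the call begins (left out, the last holds). The fingers move at their own pace and stop on an object; the grip force is fixed at half the most. Time passes only in rows, so rows that do not move let the fingers close. It gives the time, the measured TCP pose, the force, the opening and the grip force at its end, in the units of the state.
- get_obs(): the state, without advancing time (a new reading comes with each control period).
- snapshot(name): name is "scene" or "top" or "wrist"; returns (picture, depth): 384x512x3 uint8, blue, green, red; 384x512 float32, m along the optical axis (not along the pixel's ray), 0 where there is no reading.
- camera_model(name): a dict with "fx", "fy", "cx", "cy" (pixels), "world_to_cam" (4x4, takes a point from world to camera coordinates). Camera axes: x right, y down, z forward; pixel columns grow to the right and rows downward; lengths in m; the calibration is good to about 2 mm. A picture is of the moment at which its call begins: read the wrist's pose just before it. camera_model takes no time and is no camera call; for the wrist camera it gives the pose at the moment of the call.
- close_job(): hands the job in; it is judged then, once.
The state is a dict: "clock": time; "joint_pos": joint angles; "qvel": joint speeds; "tau": joint torques, N m; "tool_pos": TCP position; "orientation": TCP orientation; "force": force on the tool from outside, world axes, zero at the start; "moment": the same for the moment, N m; "opening": finger opening in m; "gripper_force": force on a finger pad.
Only numpy, scipy, OpenCV 4.12 (cv2) and the standard library are available. Lean on these libraries where they do the work, as an engineer would, in place of code of your own. Each camera call takes 0.05 s, during which the arm holds its last target. There are 200 camera calls.

## Working session

There is one attempt and no reset: what is moved stays moved. The work goes in short steps, Python scripts to look and compute and a tool call to move; the robot and the scene stay as the last step left them, time stands still between calls to the robot, and variables do not carry over. Pictures are saved under pics/ and viewed, at most 10 in all, crops included, and the job is handed in when it is done.

Besides the shell and the picture viewer there is one more tool, called after ">>>" by a JSON object that holds its "fn" and its "kwargs", one argument or row to a line. play_rows: Moves the arm, as the interface text tells. Its arguments: {"type":"object","properties":{"deltas":{"type":"array","items":{"type":"array","items":{"type":"number","minimum":-1,"maximum":1}}},"gripper":{"type":"number"}},"required":["deltas"]}

```bash
mkdir -p pics; cat > h.py <<'E'
from plant import *
import numpy as np, cv2
from scipy.spatial.transform import Rotation as R
def shot(n,f):
    m=camera_model(n); p,d=snapshot(n); cv2.imwrite(f'pics/{f}.png',p); np.savez(f'pics/{f}.npz',d=d,p=p,W=m['world_to_cam'],k=[m['fx'],m['fy'],m['cx'],m['cy']])
def load(f):
    return np.load(f'pics/{f}.npz')
def cloud(f):
    z=load(f); fx,fy,cx,cy=z['k']; d=z['d']; v,u=np.indices(d.shape)
    P=np.stack([(u-cx)/fx*d,(v-cy)/fy*d,d,np.ones_like(d)],-1)
    return (P@np.linalg.inv(z['W']).T)[...,:3]
def ray(f,u,v,h):
    z=load(f); fx,fy,cx,cy=z['k']; C=np.linalg.inv(z['W']); o=C[:3,3]; r=C[:3,:3]@[(u-cx)/fx,(v-cy)/fy,1]
    return o+r*(h-o[2])/r[2]
E
python3 - <<'E'
from h import *
print(get_obs())
shot('top','t1'); shot('scene','s1')
a=cv2.imread('pics/t1.png'); b=cv2.imread('pics/s1.png')
for n in('top','scene'): print(camera_model(n))
E
```

```text
{'clock': 0.0, 'joint_pos': array([ 9.22525614e+01,  2.05920007e+01,  6.33404167e-01, -2.30848039e-02,
       -7.01371099e+01, -1.65070723e+01]), 'qvel': array([-0.0068858 , -0.08384239, -0.1450785 , -0.00526859,  0.06482988,
       -0.0005689 ]), 'tau': array([-1.03747429e-04, -5.82715166e+01,  2.93062019e+01,  6.99736163e+00,
        6.87495005e-03, -1.51219219e-04]), 'tool_pos': array([0.16608826, 0.65370638, 0.2171042 ]), 'orientation': array([ 1.79902071e+02, -6.38981768e-03, -1.42623671e+01]), 'force': array([-0.18083999,  0.27131188, -0.44627653]), 'moment': array([ 0.02008716, -0.01615614, -0.02140733]), 'gripper_force': 0.0, 'opening': 0.08784174194162138}
{'fx': 421.77874282208734, 'fy': 421.77874282208734, 'cx': 259.830226984328, 'cy': 190.45020325334735, 'world_to_cam': array([[-0.00672835, -0.99997626,  0.00148333, -0.00587564],
       [-0.97605406,  0.00624484, -0.21743842,  0.50331116],
       [ 0.21742399, -0.00291081, -0.97607291,  1.30594186],
       [ 0.        ,  0.        ,  0.        ,  1.        ]])}
{'fx': 408.8866329177701, 'fy': 408.8866329177701, 'cx': 250.30943160165407, 'cy': 194.72533910738463, 'world_to_cam': array([[ 0.84359475, -0.53696028,  0.00464206, -0.41384943],
       [-0.41586326, -0.6587647 , -0.62696636,  0.25960117],
       [ 0.33971407,  0.52697507, -0.7790325 ,  1.33209567],
       [ 0.        ,  0.        ,  0.        ,  1.        ]])}
```

View pics/t1.png

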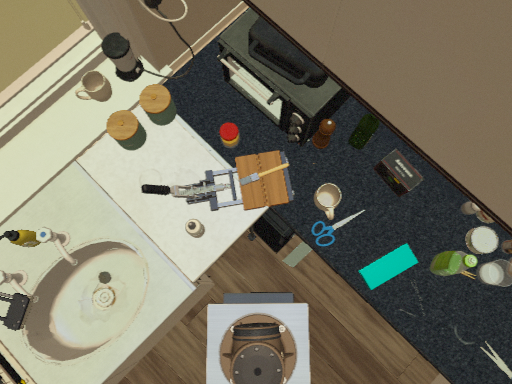

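View pics/s1.png

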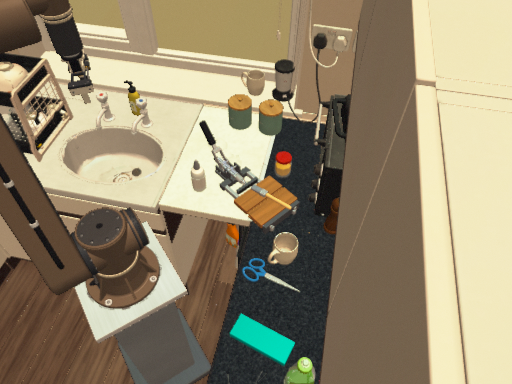

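The top view shows the boards at about (265,180) with the brush across them (bristles near (243,180), butt near (288,166)). The lever grip is near (155,189) and the mug near (327,197). The honey jar is at (230,133), the glue at (194,228) and the mill at (324,132).

```bash
python3 - <<'E'
from h import *
P=cloud('t1'); p=load('t1')['p']
np.set_printoptions(precision=3,suppress=True)
for n,(u,v) in dict(boardA=(283,185),boardB=(250,200),brushbutt=(287,166),bris=(243,180),grip1=(146,188),grip2=(165,189),mugin=(327,195),tail=(291,180)).items(): print(n,P[v,u])
c=p[110:250,120:360]; c=cv2.resize(c,(800,467),interpolation=cv2.INTER_CUBIC)
cv2.imwrite('pics/c1.png',c)
# lever points high
m=(P[...,2]>0.08)&(P[...,2]<.25)
m2=np.zeros_like(m); m2[165:215,125:235]=1
q=P[m&m2]; print(len(q),q.min(0),q.max(0))
for z0 in np.arange(.08,.2,.015):
    s=q[(q[:,2]>=z0)&(q[:,2]<z0+.015)]
    if len(s): print(z0,len(s),s.mean(0))
E
```

```text
boardA [ 0.523 -0.085  0.046]
boardB [0.473 0.023 0.051]
brushbutt [ 0.585 -0.099  0.054]
bris [0.538 0.045 0.058]
grip1 [0.485 0.325 0.179]
grip2 [0.493 0.28  0.128]
mugin [ 0.497 -0.233  0.008]
tail [ 0.551 -0.115  0.001]
358 [0.472 0.242 0.081] [0.517 0.341 0.19 ]
0.08 49 [0.495 0.255 0.09 ]
0.095 49 [0.496 0.262 0.1  ]
0.11 33 [0.491 0.276 0.119]
0.125 46 [0.49  0.285 0.132]
0.14 50 [0.489 0.297 0.147]
0.155 47 [0.485 0.31  0.162]
0.16999999999999998 76 [0.484 0.325 0.178]
0.185 8 [0.485 0.328 0.187]
```

View pics/c1.png

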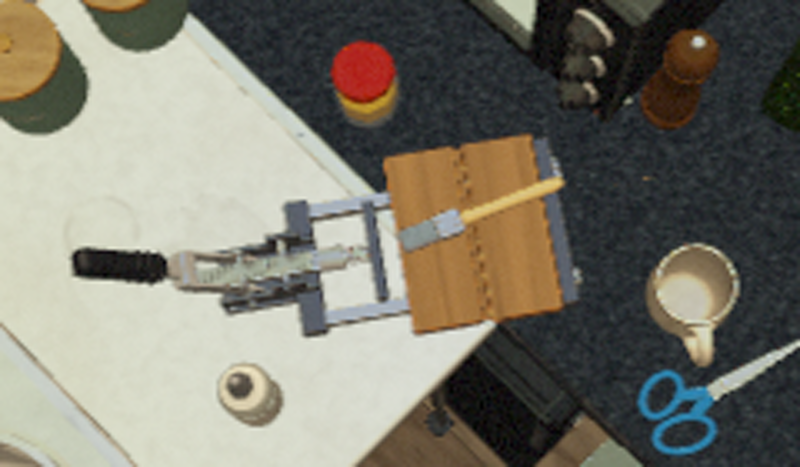

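The crop shows the board corners at (384,158), (533,136), (413,333) and (565,310). The brush runs from its bristle end at (402,240) to its butt at (563,183). The mug rim is centred near (696,285) with its handle towards the robot, and the lever grip runs from (75,262) to (165,267).

```bash
python3 - <<'E'
from h import *
np.set_printoptions(precision=3,suppress=True)
P=cloud('t1'); 
r=lambda u,v,h: ray('t1',120+(u+.5)/3.3333-.5,110+(v+.5)/3.3333-.5,h)
C=[r(384,158,.046),r(533,136,.046),r(565,310,.046),r(413,333,.046)]
print('corners B+,A+,A-,B-',*C)
for i in range(4): print(np.linalg.norm(C[i]-C[(i+1)%4]))
y=(C[0]-C[1]+C[3]-C[2]);x=C[0]-C[3]+C[1]-C[2]
print('yaw from y',np.degrees(np.arctan2(-y[0],y[1])),'from x',np.degrees(np.arctan2(x[1],x[0])))
b0=r(402,240,.0535);b1=r(563,183,.0535);print('brush',b0,b1,np.linalg.norm(b0-b1))
def comp(c,rad,z0,z1,name):
    c=np.array(c);m=(np.linalg.norm(P[...,:2]-c,axis=-1)<rad)&(P[...,2]>z0)&(P[...,2]<z1)
    q=P[m];print(name,len(q),q.min(0),q.max(0),(q.min(0)+q.max(0))/2)
comp([.5,-.235],.06,.083,.1,'mug')
comp(r(690,90,.1)[:2],.09,.03,.2,'mill')
comp(r(365,70,.086)[:2],.06,.03,.2,'jar')
comp(r(245,385,.13)[:2],.06,.03,.2,'glue')
print('ovenknobs',[r(u,v,.05) for u,v in((580,90),(490,40),(600,115))], [P[int(110+v/3.333),int(120+u/3.333)] for u,v in((580,90),(580,30),(490,40))])
for u,v in((146,188),(155,189),(165,189)): print(P[v,u])
# edges in board-height cloud
m=(P[...,2]>.042)&(P[...,2]<.05)&(abs(P[...,0]-.52)<.15)&(abs(P[...,1]+.02)<.15)
print(cv2.minAreaRect(P[m][:,:2].astype(np.float32)))
E
```

```text
corners B+,A+,A-,B- [0.619 0.073 0.046] [ 0.641 -0.076  0.046] [ 0.464 -0.104  0.046] [0.443 0.044 0.046]
0.1498961646563122
0.1788525624055767
0.14882028787050322
0.17874815684308873
yaw from y 8.389114573017771 from x 9.188467457369862
brush [0.533 0.054 0.054] [ 0.59  -0.104  0.054] 0.1679425705052855
mug 107 [ 0.441 -0.261  0.083] [ 0.519 -0.184  0.099] [ 0.48  -0.222  0.091]
mill 809 [ 0.66  -0.315  0.031] [ 0.757 -0.135  0.199] [ 0.709 -0.225  0.115]
jar 361 [0.664 0.062 0.031] [0.724 0.124 0.093] [0.694 0.093 0.062]
glue 268 [0.358 0.173 0.033] [0.407 0.224 0.15 ] [0.382 0.199 0.091]
ovenknobs [array([ 0.688, -0.123,  0.05 ]), array([ 0.741, -0.034,  0.05 ]), array([ 0.661, -0.143,  0.05 ])] [array([ 0.672, -0.121,  0.09 ]), array([ 0.675, -0.109,  0.236]), array([ 0.762, -0.036, -0.005])]
[0.485 0.325 0.179]
[0.487 0.304 0.155]
[0.493 0.28  0.128]
((0.5564711093902588, -0.012096971273422241), (0.22415436804294586, 0.28423944115638733), 0.128773495554924)
```

>>> {"fn": "play_rows", "kwargs": {
  "deltas": [
    [0.03, -0.053, 0.005, 0, 0, -0.031],
    [0.03, -0.053, 0.005, 0, 0, -0.031],
    [0.03, -0.053, 0.005, 0, 0, -0.031],
    [0.03, -0.053, 0.005, 0, 0, -0.031],
    [0.03, -0.053, 0.005, 0, 0, -0.031],
    [0.03, -0.053, 0.005, 0, 0, -0.031],
    [0.03, -0.053, 0.005, 0, 0, -0.031],
    [0.03, -0.053, 0.005, 0, 0, -0.031],
    [0.03, -0.053, 0.005, 0, 0, -0.031],
    [0.03, -0.053, 0.005, 0, 0, -0.031]
  ],
  "gripper": 0
}}

```text
clock: 1.1
tool_pos: [0.4065, 0.2283, 0.2583]
orientation: [-180.0, 0.0, -70.3]
force: [0.6, 0.6, 0.6]
opening: 0.044
gripper_force: 0.0
```

>>> {"fn": "play_rows", "kwargs": {
  "deltas": [
    [0.03, -0.053, 0, 0, 0, 0],
    [0.03, -0.053, 0, 0, 0, 0],
    [0.03, -0.053, 0, 0, 0, 0],
    [0.03, -0.053, 0, 0, 0, 0],
    [0.03, -0.053, 0, 0, 0, 0],
    [0.03, -0.053, 0, 0, 0, 0],
    [0.02, -0.03, 0, 0, 0, 0],
    [0, 0, 0, 0, 0, 0],
    [0, 0, 0, 0, 0, 0]
  ]
}}

```text
clock: 2.0
tool_pos: [0.566, -0.0489, 0.2572]
orientation: [179.9, 0.0, -70.2]
force: [-0.1, 0.4, 0.7]
opening: 0.0439
gripper_force: 0.0
```

```bash
python3 - <<'E'
from h import *
np.set_printoptions(precision=3,suppress=True)
o=get_obs(); print({k:o[k] for k in('clock','joint_pos','tool_pos','orientation','force')})
shot('wrist','w1')
P=cloud('t1')
m=(P[...,2]>.1)&(P[...,2]<.35)&(P[...,0]>.6)&(P[...,0]<.8)&(P[...,1]>-.35)&(P[...,1]<.15)
q=P[m]
for y in np.arange(-.3,.15,.03):
    s=q[(q[:,1]>=y)&(q[:,1]<y+.03)]
    if len(s): i=s[:,0].argmin(); print(round(y,2),s[i],s[:,2].max())
E
```

```text
{'clock': 2.0, 'joint_pos': array([ 14.782,   9.212,  -9.51 ,  -0.021, -71.366,   5.057]), 'tool_pos': array([ 0.566, -0.049,  0.257]), 'orientation': array([179.913,   0.028, -70.168]), 'force': array([-0.126,  0.447,  0.743])}
-0.3 [ 0.788 -0.271  0.145] 0.17901931136301297
-0.27 [ 0.679 -0.242  0.141] 0.2558995330645857
-0.24 [ 0.664 -0.219  0.146] 0.27993702881141025
-0.21 [ 0.668 -0.209  0.146] 0.34724688706003826
-0.18 [ 0.661 -0.151  0.224] 0.3498530548612584
-0.15 [ 0.661 -0.122  0.223] 0.3499976930905262
-0.12 [ 0.66  -0.115  0.225] 0.34991720054108755
-0.09 [ 0.715 -0.087  0.138] 0.34994917986900753
-0.06 [ 0.71  -0.036  0.263] 0.34995046992959056
-0.03 [ 0.72  -0.028  0.254] 0.3497893806427226
-0.0 [0.749 0.001 0.258] 0.2723155263766217
0.03 [0.776 0.032 0.267] 0.26781493853107463
```

View pics/w1.png

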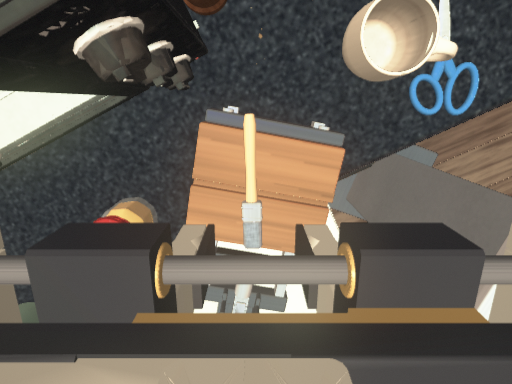

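The wrist view shows the brush butt at (249,116), the bristle end at (253,246), the mug rim around (392,38) with its handle to the right, and the oven knobs at upper left.

```bash
python3 - <<'E'
from h import *
np.set_printoptions(precision=4,suppress=True)
b1=ray('w1',249.5,116,.0535);b0=ray('w1',253,246,.0535);d=b0-b1;L=np.linalg.norm(d);d/=L
print('butt',b1,'tip',b0,L,'tool y angle',np.degrees(np.arctan2(-d[0],d[1])))
for g in(.04,.05): print(g,b1+g*d)
P=cloud('w1'); m=(np.linalg.norm(P[...,:2]-[.48,-.222],axis=-1)<.08)&(P[...,2]>.086)&(P[...,2]<.1)
q=P[m]; c,r=cv2.minEnclosingCircle(q[:,:2].astype(np.float32)); print(len(q),c,r,q.min(0),q.max(0))
q2=q[np.linalg.norm(q[:,:2]-[.48,-.222],axis=1)<.045]; A=np.c_[2*q2[:,:2],np.ones(len(q2))]; s=np.linalg.lstsq(A,(q2[:,:2]**2).sum(1),rcond=None)[0]; print('circle',s[:2],np.sqrt(s[2]+s[0]**2+s[1]**2))
h=(np.linalg.norm(P[...,:2]-s[:2],axis=-1)<.08)&(np.linalg.norm(P[...,:2]-s[:2],axis=-1)>.048)&(P[...,2]>.03)&(P[...,2]<.1)
print('mug handle',P[h].mean(0))
E
```

```text
butt [ 0.591  -0.101   0.0535] tip [0.5318 0.0517 0.0535] 0.16374729278482528 tool y angle 21.20632033679499
0.04 [ 0.5765 -0.0637  0.0535]
0.05 [ 0.5729 -0.0544  0.0535]
981 (0.47342103719711304, -0.22820818424224854) 0.047269292175769806 [ 0.4265 -0.261   0.086 ] [ 0.5204 -0.1872  0.0939]
circle [ 0.4817 -0.2255] 0.03675532030379326
mug handle [ 0.422  -0.2322  0.0705]
```

>>> {"fn": "play_rows", "kwargs": {
  "deltas": [
    [0.006, -0.007, -0.05, 0, 0, 0],
    [0.005, -0.006, -0.05, 0, 0, 0],
    [0, 0, -0.05, 0, 0, 0],
    [0, 0, -0.05, 0, 0, 0],
    [0, 0, -0.02, 0, 0, 0],
    [0, 0, -0.01, 0, 0, 0],
    [0, 0, -0.007, 0, 0, 0],
    [0, 0, 0, 0, 0, 0],
    [0, 0, 0, 0, 0, 0]
  ]
}}

```text
clock: 2.95
tool_pos: [0.5758, -0.0582, 0.0697]
orientation: [-179.9, -0.0, -70.0]
force: [-0.3, 0.4, 0.6]
opening: 0.0439
gripper_force: 0.0
```

>>> {"fn": "play_rows", "kwargs": {
  "deltas": [
    [0, 0, -0.003, 0, 0, 0],
    [0, 0, 0, 0, 0, 0]
  ]
}}

```text
clock: 3.15
tool_pos: [0.5752, -0.0586, 0.0665]
orientation: [-179.9, -0.0, -70.1]
force: [-0.3, -0.4, 0.6]
opening: 0.0436
gripper_force: 0.0
```

>>> {"fn": "play_rows", "kwargs": {
  "deltas": [
    [0, 0, 0, 0, 0, 0],
    [0, 0, 0, 0, 0, 0],
    [0, 0, 0, 0, 0, 0],
    [0, 0, 0, 0, 0, 0],
    [0, 0, 0, 0, 0, 0],
    [0, 0, 0, 0, 0, 0]
  ],
  "gripper": -1
}}

```text
clock: 3.75
tool_pos: [0.575, -0.0586, 0.066]
orientation: [180.0, 0.0, -70.1]
force: [-0.4, 0.3, 0.5]
opening: 0.0029
gripper_force: 0.0
```

```bash
python3 - <<'E'
from h import *
shot('top','t2'); shot('wrist','w2'); shot('scene','s2')
a=cv2.resize(cv2.imread('pics/t2.png')[110:250,200:340],(400,400),interpolation=cv2.INTER_CUBIC)
b=cv2.imread('pics/w2.png')
c=cv2.resize(cv2.imread('pics/s2.png')[140:260,190:310],(400,400),interpolation=cv2.INTER_CUBIC)
b=cv2.resize(b,(266,200))
top=np.hstack([a,c]); bot=np.zeros((200,800,3),np.uint8); bot[:,:266]=b
cv2.imwrite('pics/m2.png',np.vstack([top,bot]))
E
```

```text
(no output)
```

View pics/m2.png

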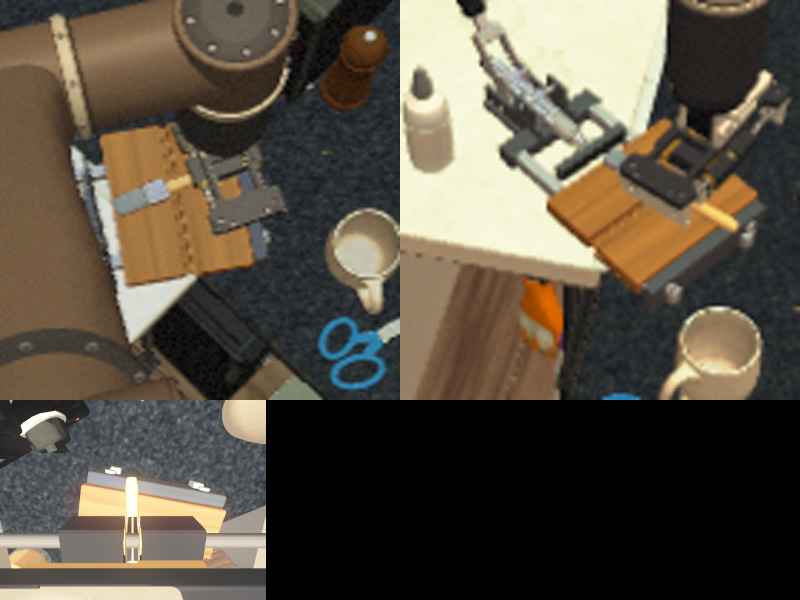

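```bash
python3 - <<'E'
from h import *
o=get_obs();print(o['opening'],o['gripper_force'],o['tool_pos'],o['force'],o['moment'])
b=cv2.imread('pics/w2.png')[140:330,180:330]
a=cv2.imread('pics/s2.png')[175:225,240:300]
cv2.imwrite('pics/m3.png',np.hstack([cv2.resize(b,(400,507),interpolation=cv2.INTER_CUBIC),cv2.resize(a,(400,507),interpolation=cv2.INTER_CUBIC)]))
E
```

```text
0.0003555024599055899 0.0 [ 0.57502914 -0.0585983   0.06604528] [ 0.43523888 -0.02139785  0.11224023] [ 0.08769416 -0.07122214 -0.01437411]
```

View pics/m3.png

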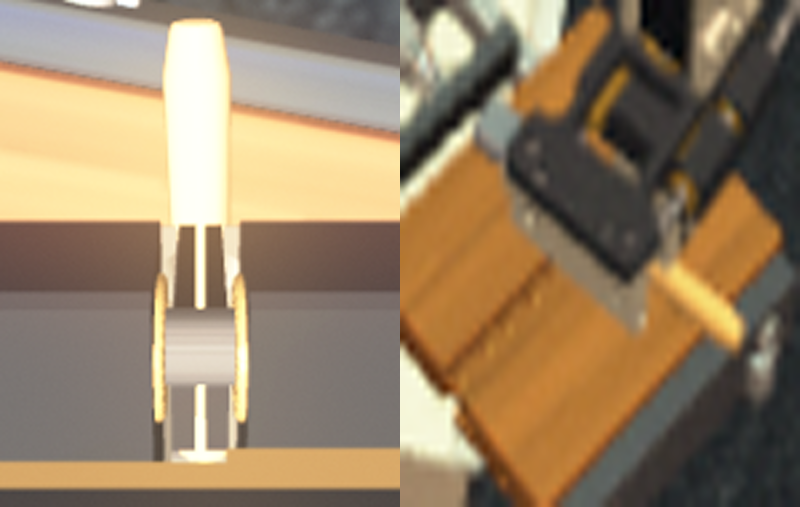

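The crop shows the fingers fully shut around (200,330) with the handle's bright stripe seen through the slit between them. The butt is still centred beneath at (197,30), so the pads seem to have closed above the handle. I'll measure how low the fingers really reach.

```bash
python3 - <<'E'
from h import *
np.set_printoptions(precision=0,suppress=True,linewidth=250)
P=cloud('s2'); t=np.array([.575,-.0586,.066]); 
yaw=np.radians(20.0); ey=np.array([np.cos(yaw),np.sin(yaw),0]); ex=np.array([-np.sin(yaw),np.cos(yaw),0])
Q=P-t; q=np.stack([Q@ex,Q@ey,P[...,2]],-1)*1000
sub=q[188:214,258:292]
print('along brush');print(sub[::2,::2,0]);print('across');print(sub[::2,::2,1]);print('z');print(sub[::2,::2,2])
E
```

```text
along brush
[[ 35.  29.  23.  21.  14.  73.  21.  14.   7.  -2.  -7. -20. -24. -23. -28. -34. -37.]
 [ 30.  24.  19.  15.  11.   4.  -1.  12.   5.  -3. -22. -28. -25. -30. -34. -38.  21.]
 [ 26.  21.  16.   8.   3.  -0.  -4. -11. -14. -22. -24. -19. -25. -33. -38. -39.  -3.]
 [ 27.  19.  10.   5.  -0.  -5. -11. -15. -20. -26. -12. -24. -30. -33. -38.  -3.  -8.]
 [ 31.  22.  11.   1.  -5. -10. -16. -21. -26. -31. -36. -30. -10. -36.  -3.  -8. -13.]
 [ 71.  25.  13.   4.  -6. -14. -21. -26. -30. -37. -38.  -9.  -9.  -3.  -7. -13. -19.]
 [ 68.  60.  58.   7.  -3. -14. -22. -30. -35. -39.  -4. -10.  -2.  -4. -13. -18. -22.]
 [ 61.  61.  54.  45.  -3.  -9. -17. -32. -38. -39.   2.  -6. -10. -17. -17. -22. -28.]
 [ 61.  53.  46.  40.  34.  29. -16. -24. -36. -40.   0.  -5. -15. -21. -28. -33. -31.]
 [ 54.  47.  39.  35.  29.  21.  19.  13. -34. -36.  -4. -11. -16. -23. -31. -38. -44.]
 [ 48.  42.  36.  29.  22.  16.  11.   7.   2.  -5.  -9. -16. -22. -24. -32. -40. -47.]
 [ 40.  35.  30.  23.  19.  13.   7.   2.  -4.  -9. -16. -20. -22. -31. -37. -40. -45.]
 [ 34.  29.  25.  22.  15.   7. 
[... 1655 characters left out ...]
1. 140. 156. 164. 175. 181. 186. 187. 185. 190. 180.  95.  82.  52.  48.  50.  49.]
 [ 46.  51.  43. 147. 158. 170. 178. 184. 186. 183.  85.  85.  51.  43.  49.  49.  44.]
 [ 49.  38.  41.  49. 146. 149. 155. 178. 181. 170.  57.  62.  59.  61.  47.  46.  47.]
 [ 38.  44.  46.  48.  49.  48. 142. 149. 164. 162.  48.  47.  59.  60.  64.  61.  41.]
 [ 42.  45.  49.  47.  48.  52.  45.  46. 148. 142.  45.  49.  47.  52.  57.  62.  64.]
 [ 43.  45.  45.  48.  51.  52.  52.  47.  46.  50.  46.  50.  51.  42.  47.  54.  59.]
 [ 49.  49.  48.  49.  47.  49.  49.  46.  48.  46.  50.  46.  38.  46.  47.  41.  38.]
 [ 52.  50.  45.  41.  43.  50.  47.  49.  48.  48.  46.  49.  51.  44.  40.  28.  24.]]
```

>>> {"fn": "play_rows", "kwargs": {
  "deltas": [
    [0, 0, 0, 0, 0, 0],
    [0, 0, 0, 0, 0, 0],
    [0, 0, 0, 0, 0, 0],
    [0, 0, 0, 0, 0, 0],
    [0, 0, 0, 0, 0, 0]
  ],
  "gripper": -0.3
}}

```text
clock: 4.4
tool_pos: [0.575, -0.0586, 0.066]
orientation: [180.0, -0.0, -70.1]
force: [0.5, -0.6, -0.4]
opening: 0.0296
gripper_force: 0.0
```

>>> {"fn": "play_rows", "kwargs": {
  "deltas": [
    [0, 0, -0.002, 0, 0, 0],
    [0, 0, 0, 0, 0, 0]
  ]
}}

```text
clock: 4.6
tool_pos: [0.5748, -0.0586, 0.0642]
orientation: [180.0, 0.0, -70.1]
force: [0.6, -1.0, -0.6]
opening: 0.0306
gripper_force: 0.0
```

>>> {"fn": "play_rows", "kwargs": {
  "deltas": [
    [0, 0, -0.002, 0, 0, 0],
    [0, 0, 0, 0, 0, 0]
  ]
}}

```text
clock: 4.8
tool_pos: [0.5749, -0.0586, 0.0626]
orientation: [180.0, 0.0, -70.1]
force: [0.7, 0.2, 0.6]
opening: 0.0306
gripper_force: 0.0
```

>>> {"fn": "play_rows", "kwargs": {
  "deltas": [
    [0, 0, -0.002, 0, 0, 0],
    [0, 0, 0, 0, 0, 0]
  ]
}}

```text
clock: 5.0
tool_pos: [0.5749, -0.0586, 0.061]
orientation: [180.0, 0.0, -70.1]
force: [-0.6, 0.0, -0.6]
opening: 0.0304
gripper_force: 0.0
```

>>> {"fn": "play_rows", "kwargs": {
  "deltas": [
    [0, 0, -0.002, 0, 0, 0],
    [0, 0, 0, 0, 0, 0]
  ]
}}

```text
clock: 5.2
tool_pos: [0.5749, -0.0586, 0.0594]
orientation: [180.0, 0.0, -70.1]
force: [-0.3, -0.3, -0.2]
opening: 0.0307
gripper_force: 0.0
```

>>> {"fn": "play_rows", "kwargs": {
  "deltas": [
    [0, 0, -0.002, 0, 0, 0],
    [0, 0, 0, 0, 0, 0]
  ]
}}

```text
clock: 5.4
tool_pos: [0.5749, -0.0586, 0.0578]
orientation: [180.0, 0.0, -70.1]
force: [0.6, -0.3, 0.6]
opening: 0.0302
gripper_force: 0.0
```

>>> {"fn": "play_rows", "kwargs": {
  "deltas": [
    [0, 0, -0.002, 0, 0, 0],
    [0, 0, -0.001, 0, 0, 0],
    [0, 0, 0, 0, 0, 0]
  ]
}}

```text
clock: 5.7
tool_pos: [0.5749, -0.0586, 0.0555]
orientation: [180.0, 0.0, -70.1]
force: [-0.7, 0.1, -0.3]
opening: 0.0306
gripper_force: 0.0
```

>>> {"fn": "play_rows", "kwargs": {
  "deltas": [
    [0, 0, 0, 0, 0, 0],
    [0, 0, 0, 0, 0, 0],
    [0, 0, 0, 0, 0, 0],
    [0, 0, 0, 0, 0, 0],
    [0, 0, 0, 0, 0, 0]
  ],
  "gripper": -1
}}

```text
clock: 6.2
tool_pos: [0.5751, -0.0586, 0.0557]
orientation: [-180.0, -0.0, -70.1]
force: [-0.6, -0.4, -0.3]
opening: 0.001
gripper_force: 0.0
```

```bash
python3 - <<'E'
from h import *
np.set_printoptions(precision=0,suppress=True,linewidth=250)
o=get_obs(); t=o['tool_pos'];print(o['opening'],o['gripper_force'],t)
shot('scene','s3'); shot('wrist','w3')
yaw=np.radians(20.0); ey=np.array([np.cos(yaw),np.sin(yaw),0]); ex=np.array([-np.sin(yaw),np.cos(yaw),0])
for f,tt in (('s2',np.array([.575,-.0586,.066])),('s3',t),('w2',np.array([.575,-.0586,.066])),('w3',t)):
    P=cloud(f); Q=P-tt; a=Q@ex*1000;c=Q@ey*1000;z=P[...,2]*1000
    m=(abs(a)<35)&(abs(c)<45)&(z>66)&(z<120)
    print(f,m.sum(), 'zmin bins', np.histogram(z[m],bins=np.arange(65,121,5))[0])
    i=np.argsort(z[m])[:12]; print(np.c_[a[m],c[m],z[m]][i].T)
E
```

```text
0.0010103055071055199 0.0 [ 1. -0.  0.]
s2 18 zmin bins [1 0 1 5 4 2 3 1 0 0 1]
[[-11. -10. -11.  -9.  -9. -10.  -4.  -8.  -9. -10. -12.  -7.]
 [ -6. -13.  -8.   7.   1. -12. -17. -16.  -6.   6. -10. -15.]
 [ 67.  79.  81.  82.  82.  85.  85.  87.  89.  89.  90.  91.]]
s3 16 zmin bins [0 5 4 3 1 1 0 0 1 0 1]
[[-10.  -4. -11.  -8. -11.  -8.  -6.  -9. -13. -11. -12. -10.]
 [  1. -16.   6.   3.  -7. -16. -13. -11. -16.  -8.   3.   0.]
 [ 71.  73.  73.  74.  75.  75.  77.  77.  79.  81.  82.  83.]]
w2 1016 zmin bins [  0   9  68  89 107 183  75  77  98  11 299]
[[-10. -10. -10. -10. -10. -10. -10. -10. -10. -10. -10. -10.]
 [ -2.   4.  -4.  -1.  -2.  -3.   4.   3.  -3.   2.   3.  -3.]
 [ 73.  74.  74.  74.  74.  75.  75.  75.  75.  75.  75.  76.]]
w3 1159 zmin bins [ 52  94  96 166  72  85  88   7 378  70  51]
[[-10. -10. -10. -11. -10. -10. -11. -10. -10. -10. -10. -10.]
 [  1.   4.   2.   4.  -2.  -3.  -2.  -2.  -3.   1.   2.   1.]
 [ 66.  66.  67.  67.  67.  67.  67.  67.  67.  67.  67.  68.]]
```

```bash
python3 - <<'E'
from h import *
np.set_printoptions(precision=1,suppress=True,linewidth=250)
yaw=np.radians(20.0); ey=np.array([np.cos(yaw),np.sin(yaw),0]); ex=np.array([-np.sin(yaw),np.cos(yaw),0])
for f,tt in (('w2',np.array([.575,-.0586,.0660])),('w3',get_obs()['tool_pos'])):
    P=cloud(f); Q=P-tt; a=Q@ex*1000;c=Q@ey*1000;z=P[...,2]*1000
    # column profile through finger to board
    for side in (-6,0,6):
        m=(abs(c-side)<1.5)&(abs(a+10)<25)&(z>30)&(z<100)
        v,u=np.nonzero(m); i=np.argsort(v)
        print(f,side); print(np.c_[v,a[m],z[m]][i][::3].T[:, :40])
E
```

```text
w2 -6
[[168.  170.  171.  172.  173.  173.  174.  174.  175.  176.  176.  177.  178.  178.  179.  180.  181.  181.  182.  183.  184.  184.  185.  185.  186.  187.  187.  188.  188.  189.  190.  190.  191.  191.  192.  193.  193.  194.  195.  196. ]
 [-34.4 -32.9 -32.5 -34.3 -34.3 -31.2 -33.7 -30.4 -32.5 -32.6 -29.2 -31.9 -31.3 -26.3 -30.1 -29.9 -29.4 -25.7 -28.5 -28.2 -27.7 -24.5 -27.  -23.9 -26.3 -25.9 -22.9 -25.1 -22.1 -24.4 -24.1 -20.7 -23.5 -20.2 -22.7 -22.4 -19.  -21.4 -20.8 -20.5]
 [ 43.4  42.7  43.6  54.6  57.   43.5  56.9  42.5  54.3  57.3  43.1  57.   56.8  36.   54.2  56.   56.6  41.9  55.3  56.2  56.9  44.6  56.4  44.5  55.9  56.8  45.7  56.1  45.2  55.6  56.6  44.6  56.9  45.3  56.2  57.2  45.5  55.7  55.8  57. ]]
w2 0
[[173.  173.  174.  175.  175.  176.  176.  177.  178.  178.  179.  179.  180.  181.  181.  182.  182.  183.  184.  184.  185.  185.  186.  187.  187.  188.  188.  189.  190.  190.  191.  191.  192.  193.  193.  194.  194.  195.  196.  196. ]
 [-34.9 -34.5 -34.2 -34.1 -33.7 -33.2 -33.2 -32.4 -31.9 -32.  -31.4 -31.1 -30.9 -30.4 -30.2 -29.7 -29.6 -29.  -28.4 
[... 2611 characters left out ...]
.  179.  180.  180.  181.  182.  182.  183.  183.  184.  185.  185.  186.  186.  187.  188.  188.  189.  189.  190.  191.  191.  192.  192.  193.  194.  194.  195.  195.  196.  197.  197.  198.  198.  199.  200. ]
 [-34.7 -34.4 -34.9 -34.  -33.3 -33.6 -32.6 -33.3 -32.1 -31.4 -31.8 -30.9 -31.5 -30.5 -29.8 -30.  -29.6 -30.  -28.9 -28.  -28.6 -27.3 -28.1 -27.2 -26.4 -26.8 -25.9 -26.4 -25.6 -24.6 -25.  -24.3 -24.7 -23.6 -22.6 -23.6 -22.2 -22.8 -22.  -20.8]
 [ 56.2  57.3  59.2  57.8  57.   58.6  56.7  59.6  56.9  56.4  57.9  56.5  59.   57.2  56.7  57.4  57.9  59.4  57.5  56.3  58.3  55.7  58.5  57.3  56.6  58.2  57.   58.6  57.9  56.5  57.7  57.4  58.5  56.9  55.6  58.8  56.   58.1  57.4  55.4]]
```

The wrist depth shows the fingertips about 7.5 mm above the reported tool position, not 19 mm below it, so the true reach is ~26 mm shorter. I'll open and go lower with force checks.

>>> {"fn": "play_rows", "kwargs": {
  "deltas": [
    [0, 0, 0, 0, 0, 0],
    [0, 0, 0, 0, 0, 0],
    [0, 0, 0, 0, 0, 0],
    [0, 0, 0, 0, 0, 0],
    [0, 0, -0.005, 0, 0, 0],
    [0, 0, -0.005, 0, 0, 0],
    [0, 0, 0, 0, 0, 0]
  ],
  "gripper": -0.3
}}

```text
clock: 7.0
tool_pos: [0.5744, -0.0587, 0.0468]
orientation: [179.9, 0.0, -70.1]
force: [0.5, -0.7, 0.4]
opening: 0.0307
gripper_force: 0.0
```

>>> {"fn": "play_rows", "kwargs": {
  "deltas": [
    [0, 0, -0.004, 0, 0, 0],
    [0, 0, -0.004, 0, 0, 0],
    [0, 0, 0, 0, 0, 0]
  ]
}}

```text
clock: 7.3
tool_pos: [0.5746, -0.0587, 0.0407]
orientation: [179.9, 0.0, -70.1]
force: [0.2, 0.2, 0.6]
opening: 0.0305
gripper_force: 0.0
```

>>> {"fn": "play_rows", "kwargs": {
  "deltas": [
    [0, 0, 0, 0, 0, 0],
    [0, 0, 0, 0, 0, 0],
    [0, 0, 0, 0, 0, 0],
    [0, 0, 0, 0, 0, 0],
    [0, 0, 0, 0, 0, 0]
  ],
  "gripper": -1
}}

```text
clock: 7.8
tool_pos: [0.5751, -0.0586, 0.0414]
orientation: [-180.0, -0.0, -70.1]
force: [-0.7, 0.4, 0.0]
opening: 0.0127
gripper_force: 29.9
```

>>> {"fn": "play_rows", "kwargs": {
  "deltas": [
    [0, 0, 0.01, 0, 0, 0],
    [0, 0, 0.015, 0, 0, 0],
    [0, 0, 0.04, 0, 0, 0],
    [0, 0, 0.06, 0, 0, 0],
    [0, -0.01, 0.06, 0, 0, 0],
    [0, -0.02, 0.05, 0, 0, 0],
    [-0.01, -0.02, 0.03, 0, 0, 0],
    [0, 0, 0, 0, 0, 0]
  ]
}}

```text
clock: 8.6
tool_pos: [0.5682, -0.1001, 0.2592]
orientation: [-179.5, -0.2, -70.1]
force: [-0.5, 0.3, 0.4]
opening: 0.0124
gripper_force: 29.9
```

```bash
python3 - <<'E'
from h import *
np.set_printoptions(precision=3,suppress=True,linewidth=200)
o=get_obs(); print({k:o[k] for k in('clock','joint_pos','tool_pos','orientation','force','opening','gripper_force')})
shot('wrist','w4'); P=cloud('w4'); t=o['tool_pos']
yaw=np.radians(20.0); ey=np.array([np.cos(yaw),np.sin(yaw),0]); ex=np.array([-np.sin(yaw),np.cos(yaw),0])
Q=P-t; a=Q@ex;c=Q@ey;z=Q[...,2]
m=(abs(c)<.03)&(abs(z)<.04)&(abs(a)<.15)
for lo in np.arange(-.07,.14,.01):
    k=m&(a>=lo)&(a<lo+.01)
    if k.sum(): print(round(lo,2),k.sum(),'c',c[k].min(),c[k].max(),'z',np.median(z[k]),z[k].max(),z[k].min())
E
```

```text
{'clock': 8.6, 'joint_pos': array([  9.483,   9.647,  -8.765,   0.085, -71.11 ,  10.389]), 'tool_pos': array([ 0.568, -0.1  ,  0.259]), 'orientation': array([-179.545,   -0.166,  -70.101]), 'force': array([-0.513,  0.342,  0.358]), 'opening': 0.012437211040035574, 'gripper_force': 29.93499219417572}
-0.05 475 c -0.0062186031343758105 0.006857770425976365 z 0.016242186449241525 0.019311417349276272 0.007992249463117773
-0.04 573 c -0.006801816408982772 0.007494713095419061 z 0.017486858067097544 0.019996349104144218 0.011362122376910033
-0.03 530 c -0.006945744347141531 0.007622528542755155 z 0.017442777976906687 0.01996673486700956 0.010492769007659108
-0.02 1211 c -0.017029717857804542 0.017360973932119255 z 0.018306326583589383 0.03997208379157274 0.008515909192442661
-0.01 756 c -0.013506791095268365 0.012942051648478772 z 0.017847029549663523 0.039975157017696994 0.007744589411803449
0.0 167 c -0.006414252361877902 0.006563526953948193 z 0.01677791524863187 0.02007421012997973 0.012670018562613239
0.02 307 c -0.006355193387629485 0.006110669901669341 z 0.016394588116554976 0.018500672887003022 0.01033418276023168
0.03 345 c -0.007033805352430826 0.006136108728723095 z 0.016413675627115987 0.018657090268911602 0.010118035822330784
0.04 19 c -0.007023024523077508 0.006815344634471751 z 0.012475005780792137 0.015250063787782209 0.010764712293639345
```

>>> {"fn": "play_rows", "kwargs": {
  "deltas": [
    [-0.05, 0, 0.025, 0, 0, 0],
    [-0.05, 0, 0.025, 0, 0, 0],
    [0, -0.056, 0, 0, 0, -0.02],
    [0, -0.056, 0, 0, 0, -0.02],
    [0, -0.056, 0, 0, 0, -0.02],
    [0, -0.056, 0, 0, 0, -0.02],
    [0, 0, 0, 0, 0, 0]
  ]
}}

```text
clock: 9.35
tool_pos: [0.486, -0.2814, 0.2918]
orientation: [179.8, 0.0, -84.8]
force: [-0.6, -0.2, -0.9]
opening: 0.0128
gripper_force: 29.9
```

>>> {"fn": "play_rows", "kwargs": {
  "deltas": [
    [0, 0, 0, -0.0434, -0.0048, 0],
    [0, 0, 0, -0.0434, -0.0048, 0],
    [0, 0, 0, -0.0434, -0.0048, 0],
    [0, 0, 0, 0, 0, 0]
  ]
}}

```text
clock: 9.75
tool_pos: [0.4834, -0.2761, 0.2896]
orientation: [179.9, -23.8, -84.1]
force: [-1.4, -0.3, -1.5]
opening: 0.0128
gripper_force: 29.9
```

```bash
python3 - <<'E'
from h import *
np.set_printoptions(precision=3,suppress=True)
o=get_obs(); print({k:o[k] for k in('joint_pos','tool_pos','orientation','force','opening','gripper_force')})
print(R.from_euler('xyz',o['orientation'],degrees=True).as_matrix())
E
```

```text
{'joint_pos': array([  6.259,   0.725, -29.377,  26.979, -62.975, -13.487]), 'tool_pos': array([ 0.483, -0.276,  0.29 ]), 'orientation': array([179.859, -23.838, -84.107]), 'force': array([-1.408, -0.265, -1.483]), 'opening': 0.012824119503431116, 'gripper_force': 29.93557780981064}
[[ 0.094 -0.995  0.039]
 [-0.91  -0.102 -0.402]
 [ 0.404  0.002 -0.915]]
```

>>> {"fn": "play_rows", "kwargs": {
  "deltas": [
    [0, 0, 0, -0.0434, -0.0048, 0],
    [0, 0, 0, -0.0434, -0.0048, 0],
    [0, 0, 0, -0.0434, -0.0048, 0],
    [0, 0, 0, -0.0434, -0.0048, 0],
    [0, 0, 0, -0.0434, -0.0048, 0],
    [0, 0, 0, 0, 0, 0]
  ]
}}

```text
clock: 10.35
tool_pos: [0.4864, -0.2773, 0.2909]
orientation: [-179.4, -63.1, -84.5]
force: [-0.2, -0.7, -0.1]
opening: 0.0129
gripper_force: 29.9
```

```bash
cat > tip.py <<'E'
from h import *
np.set_printoptions(precision=4,suppress=True)
o=get_obs(); M=R.from_euler('xyz',o['orientation'],degrees=True).as_matrix()
print({k:o[k] for k in('clock','joint_pos','tool_pos','orientation','force','opening','gripper_force')}); print(M)
t=o['tool_pos']; d=-M[:,0]; g=t-.0125*M[:,2]; tip=g+.124*d
mug=np.array([.482,-.225,0]); u=np.array([.11,-.99,0])
print('brush dir',d,'tip',tip,'tip s',(tip-mug)@u,'side',(tip-mug)@[.99,.11,0],'need shift to put tip at target',mug-.013*u+[0,0,.012]-tip)
k=(.092-.012)/-d[2]; print('rim cross s',-.013+k*(-d)@u)
E
python3 tip.py; python3 - <<'E'
from h import *
shot('scene','s4'); shot('wrist','w4b')
a=cv2.imread('pics/s4.png')[150:290,220:360]; b=cv2.imread('pics/w4b.png')
cv2.imwrite('pics/m4.png',np.hstack([cv2.resize(a,(384,384),interpolation=cv2.INTER_CUBIC),cv2.resize(b,(416,384))]))
E
```

```text
{'clock': 10.35, 'joint_pos': array([ 17.6781,   7.3569, -55.1962,  67.3014, -71.3709, -61.8384]), 'tool_pos': array([ 0.4864, -0.2773,  0.2909]), 'orientation': array([-179.39  ,  -63.1245,  -84.4684]), 'force': array([-0.2424, -0.6885, -0.0613]), 'opening': 0.012857099784592325, 'gripper_force': 29.93539184331894}
[[ 0.0436 -0.9944  0.0966]
 [-0.4499 -0.1058 -0.8868]
 [ 0.892  -0.0048 -0.452 ]]
brush dir [-0.0436  0.4499 -0.892 ] tip [ 0.4798 -0.2104  0.1859] tip s -0.014655048697292025 side -0.0005779929693939265 need shift to put tip at target [ 0.0008 -0.0017 -0.1739]
rim cross s 0.027380920565051918
```

View pics/m4.png

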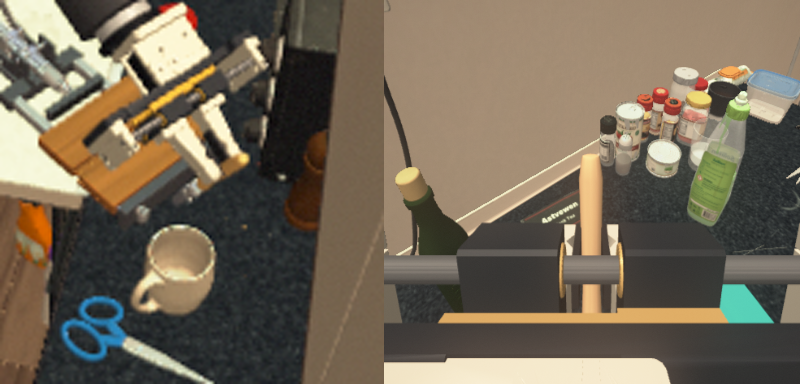

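The mounted view shows the brush held in the fingers with its butt up, at (590,160) in the wrist view. The mug is below and clear, with its rim around (180,255) in the scene crop.

>>> {"fn": "play_rows", "kwargs": {
  "deltas": [
    [0, -0.001, -0.03, 0, 0, 0],
    [0.001, -0.001, -0.04, 0, 0, 0],
    [0, 0, -0.01, 0, 0, 0],
    [0, 0, 0, 0, 0, 0]
  ]
}}

```text
clock: 10.85
tool_pos: [0.4918, -0.2789, 0.2316]
orientation: [-178.8, -62.7, -85.4]
force: [-0.3, 0.7, 0.1]
opening: 0.013
gripper_force: 29.9
```

```bash
python3 tip.py; python3 - <<'E'
from h import *
np.set_printoptions(precision=3,suppress=True)
o=get_obs(); M=R.from_euler('xyz',o['orientation'],degrees=True).as_matrix(); t=o['tool_pos']; d=-M[:,0]; g=t-.0125*M[:,2]
for n in('scene','top'):
    f='x5'+n; shot(n,f); z=load(f); P=cloud(f); fx,fy,cx,cy=z['k']
    for s in(-.04,.03,.06,.08,.1,.115,.122,.13):
        p=z['W']@np.r_[g+s*d,1]; u,v=int(round(fx*p[0]/p[2]+cx)),int(round(fy*p[1]/p[2]+cy)); print(n,s,(u,v),'exp',g+s*d,'seen',P[v,u],z['p'][v,u])
E
```

```text
{'clock': 10.85, 'joint_pos': array([ 15.3276,  12.6061, -58.0561,  71.7684, -67.4011, -69.8955]), 'tool_pos': array([ 0.4918, -0.2789,  0.2316]), 'orientation': array([-178.8003,  -62.7198,  -85.4303]), 'force': array([-0.3097,  0.6582,  0.1275]), 'opening': 0.012971418210563837, 'gripper_force': 29.934900999069214}
[[ 0.0365 -0.9951  0.0917]
 [-0.4569 -0.0982 -0.8841]
 [ 0.8888 -0.0096 -0.4582]]
brush dir [-0.0365  0.4569 -0.8888] tip [ 0.4861 -0.2112  0.1272] tip s -0.013234377337671157 side 0.0055616835544513785 need shift to put tip at target [-0.0055 -0.001  -0.1152]
rim cross s 0.028075224851260468
scene -0.04 (307, 221) exp [ 0.492 -0.286  0.273] seen [ 0.489 -0.291  0.281] [ 97 191 234]
scene 0.03 (297, 226) exp [ 0.49  -0.254  0.211] seen [ 0.472 -0.273  0.248] [181 226 244]
scene 0.06 (293, 228) exp [ 0.488 -0.24   0.184] seen [ 0.483 -0.247  0.196] [ 60 105 145]
scene 0.08 (291, 229) exp [ 0.488 -0.231  0.166] seen [ 0.479 -0.243  0.189] [170 183 178]
scene 0.1 (288, 230) exp [ 0.487 -0.222  0.148] seen [ 0.476 -0.234  0.174] [78 87 98]
scene 0.115 (286, 231) exp [ 0.486 
[... 226 characters left out ...]
 77]
top -0.04 (362, 176) exp [ 0.492 -0.286  0.273] seen [ 0.491 -0.285  0.282] [106 182 210]
top 0.03 (346, 183) exp [ 0.49  -0.254  0.211] seen [ 0.476 -0.244  0.263] [172 209 226]
top 0.06 (339, 185) exp [ 0.488 -0.24   0.184] seen [ 0.46  -0.216  0.308] [58 59 63]
top 0.08 (335, 187) exp [ 0.488 -0.231  0.166] seen [ 0.456 -0.206  0.303] [39 38 38]
top 0.1 (331, 189) exp [ 0.487 -0.222  0.148] seen [ 0.45  -0.195  0.306] [52 55 59]
top 0.115 (328, 190) exp [ 0.486 -0.215  0.135] seen [ 0.447 -0.187  0.307] [37 43 40]
top 0.122 (326, 190) exp [ 0.486 -0.212  0.129] seen [ 0.456 -0.188  0.269] [40 40 43]
top 0.13 (325, 191) exp [ 0.486 -0.208  0.122] seen [ 0.455 -0.186  0.26 ] [36 61 77]
```

The brush points match the expected positions along its axis, but j3 is nearly at its limit. I'll turn the lean 20° about z, still away from the clamp, which moves the wrist outwards.

>>> {"fn": "play_rows", "kwargs": {
  "deltas": [
    [-0.007, 0, 0.01, 0, 0, -0.037],
    [-0.01, 0, 0, 0, 0, -0.037],
    [-0.01, 0, 0, 0, 0, -0.037],
    [0, 0, 0, 0, 0, 0]
  ]
}}

```text
clock: 11.35
tool_pos: [0.4718, -0.2772, 0.2397]
orientation: [-178.5, -62.6, -105.7]
force: [0.3, 0.1, 0.1]
opening: 0.0129
gripper_force: 29.9
```

```bash
sed -i 's/^mug=.*/mug=np.array([.482,-.225,0]); u=-d*[1,1,0]; u\/=np.linalg.norm(u); print("u",u)/; s/\[.99,.11,0\]/[-u[1],u[0],0]/' tip.py; python3 tip.py
```

```text
{'clock': 11.35, 'joint_pos': array([ 18.5976,  19.7975, -43.3048,  49.656 , -78.8361, -67.9311]), 'tool_pos': array([ 0.4718, -0.2772,  0.2397]), 'orientation': array([-178.4914,  -62.6026, -105.7349]), 'force': array([0.2622, 0.111 , 0.1429]), 'opening': 0.01287188760426792, 'gripper_force': 29.935395419597626}
[[-0.1248 -0.9685 -0.2153]
 [-0.4429  0.2486 -0.8614]
 [ 0.8878 -0.0121 -0.46  ]]
u [-0.2712 -0.9625  0.    ]
brush dir [ 0.1248  0.4429 -0.8878] tip [ 0.49   -0.2115  0.1354] tip s -0.015145323821849846 side 0.004030456684225045 need shift to put tip at target [-0.0045 -0.001  -0.1234]
rim cross s 0.028463465231116758
```

>>> {"fn": "play_rows", "kwargs": {
  "deltas": [
    [-0.0056, -0.001, -0.02, 0, 0, 0],
    [0, 0, -0.03, 0, 0, 0],
    [0, 0, -0.03, 0, 0, 0],
    [0, 0, -0.01, 0, 0, 0],
    [0, 0, 0, 0, 0, 0]
  ]
}}

```text
clock: 11.85
tool_pos: [0.4649, -0.2794, 0.1673]
orientation: [-178.9, -62.8, -105.1]
force: [-0.1, -0.7, -0.7]
opening: 0.0132
gripper_force: 29.9
```

```bash
python3 tip.py
```

```text
{'clock': 11.85, 'joint_pos': array([ 17.9611,  25.2628, -47.7136,  52.3363, -72.5667, -75.4482]), 'tool_pos': array([ 0.4649, -0.2794,  0.1673]), 'orientation': array([-178.9253,  -62.7922, -105.1257]), 'force': array([-0.1191, -0.702 , -0.6673]), 'opening': 0.013176356440292957, 'gripper_force': 29.934919774532318}
[[-0.1193 -0.9695 -0.2139]
 [-0.4414  0.2448 -0.8633]
 [ 0.8894 -0.0086 -0.4571]]
u [-0.2609 -0.9654  0.    ]
brush dir [ 0.1193  0.4414 -0.8894] tip [ 0.4824 -0.2139  0.0628] tip s -0.010848579160938104 side -0.0025519262078355968 need shift to put tip at target [ 0.003   0.0014 -0.0508]
rim cross s 0.028128257943287722
```

>>> {"fn": "play_rows", "kwargs": {
  "deltas": [
    [0.002, 0.002, -0.015, 0, 0, 0],
    [0.002, 0, -0.015, 0, 0, 0],
    [0, 0, -0.01, 0, 0, 0],
    [0, 0, 0, 0, 0, 0]
  ]
}}

```text
clock: 12.25
tool_pos: [0.4681, -0.2777, 0.1343]
orientation: [-179.0, -62.8, -105.2]
force: [-0.3, -0.3, 0.1]
opening: 0.0128
gripper_force: 29.9
```

>>> {"fn": "play_rows", "kwargs": {
  "deltas": [
    [0, 0, -0.008, 0, 0, 0],
    [0, 0, -0.005, 0, 0, 0],
    [0, 0, 0, 0, 0, 0]
  ]
}}

```text
clock: 12.55
tool_pos: [0.4683, -0.2777, 0.1244]
orientation: [-178.8, -62.8, -105.3]
force: [-0.8, -0.5, -0.5]
opening: 0.0128
gripper_force: 29.9
```

```bash
python3 tip.py
```

```text
{'clock': 12.55, 'joint_pos': array([ 17.4892,  29.3977, -48.7614,  54.1513, -69.3785, -79.8168]), 'tool_pos': array([ 0.4683, -0.2777,  0.1244]), 'orientation': array([-178.8422,  -62.7893, -105.2742]), 'force': array([-0.7504, -0.5433, -0.4779]), 'opening': 0.012758026850598844, 'gripper_force': 29.934940338134766}
[[-0.1205 -0.9692 -0.2147]
 [-0.4411  0.2461 -0.8631]
 [ 0.8893 -0.0092 -0.4572]]
u [-0.2634 -0.9647  0.    ]
brush dir [ 0.1205  0.4411 -0.8893] tip [ 0.4859 -0.2122  0.0198] tip s -0.013375928948550829 side 0.00037190051199497256 need shift to put tip at target [-0.0005 -0.0003 -0.0078]
rim cross s 0.028133283955350245
```

Tip is 8 mm above its target with no contact; lower 6 mm more, then open.

>>> {"fn": "play_rows", "kwargs": {
  "deltas": [
    [0, 0, -0.005, 0, 0, 0],
    [0, 0, -0.0025, 0, 0, 0],
    [0, 0, 0, 0, 0, 0]
  ]
}}

```text
clock: 12.85
tool_pos: [0.4683, -0.2776, 0.1186]
orientation: [-178.8, -62.8, -105.3]
force: [-0.1, 0.1, 0.2]
opening: 0.0126
gripper_force: 29.9
```

>>> {"fn": "play_rows", "kwargs": {
  "deltas": [
    [0, 0, 0, 0, 0, 0],
    [0, 0, 0, 0, 0, 0],
    [0, 0, 0, 0, 0, 0],
    [0, 0, 0, 0, 0, 0]
  ],
  "gripper": -0.2
}}

```text
clock: 13.25
tool_pos: [0.4684, -0.2776, 0.1189]
orientation: [-178.7, -62.8, -105.4]
force: [-0.0, 0.1, -0.2]
opening: 0.0336
gripper_force: 0.0
```

>>> {"fn": "play_rows", "kwargs": {
  "deltas": [
    [0.0027, 0.0108, 0.0057, 0, 0, 0],
    [0.0054, 0.0216, 0.0114, 0, 0, 0],
    [0.008, 0.032, 0.017, 0, 0, 0],
    [0.0054, 0.0216, 0.025, 0, 0, 0],
    [0, 0, 0.04, 0, 0, 0],
    [0, 0, 0.05, 0, 0, 0],
    [0, 0, 0.05, 0, 0, 0],
    [0, 0, 0, 0, 0, 0]
  ]
}}

```text
clock: 14.05
tool_pos: [0.4871, -0.2075, 0.2822]
orientation: [-178.0, -62.5, -105.9]
force: [0.2, 0.8, -1.4]
opening: 0.0348
gripper_force: 0.0
```

```bash
python3 - <<'E'
from h import *
np.set_printoptions(precision=3,suppress=True)
o=get_obs(); print({k:o[k] for k in('clock','joint_pos','tool_pos','orientation','force')})
for n in('top','scene'): shot(n,'p6'+n)
a=cv2.imread('pics/p6top.png')[140:240,280:380]; b=cv2.imread('pics/p6scene.png')[200:300,240:340]
cv2.imwrite('pics/m6.png',cv2.resize(np.hstack([a,b]),(800,400),interpolation=cv2.INTER_CUBIC))
E
```

```text
{'clock': 14.05, 'joint_pos': array([ 26.474,  18.839, -36.556,  42.766, -86.866, -65.273]), 'tool_pos': array([ 0.487, -0.207,  0.282]), 'orientation': array([-178.011,  -62.511, -105.935]), 'force': array([ 0.205,  0.819, -1.411])}
```

View pics/m6.png

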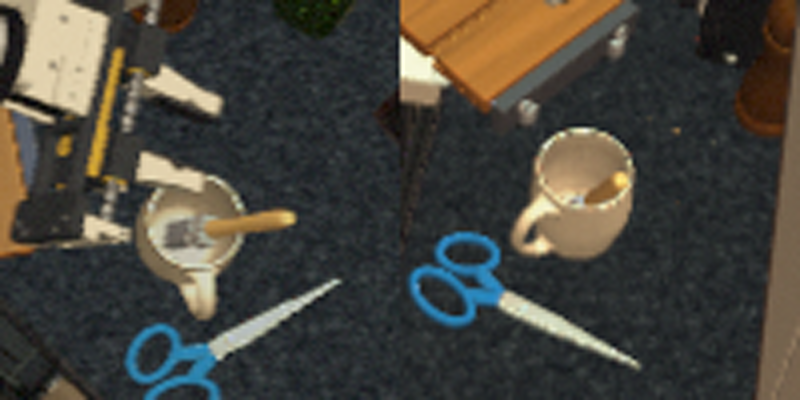

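The brush stands in the mug, bristles down at about (185,232), and its butt at (290,217) leans over the rim on the side away from the clamp. Now on to the lever.

>>> {"fn": "play_rows", "kwargs": {
  "deltas": [
    [0, 0.02, 0, 0.0377, -0.0096, 0],
    [0, 0.03, 0, 0.0377, -0.0096, 0],
    [0, 0.04, 0, 0.0377, -0.0096, 0],
    [0, 0.05, 0, 0.0377, -0.0096, 0],
    [0, 0.055, 0, 0.0377, -0.0096, 0],
    [0, 0.055, 0, 0.0377, -0.0096, 0],
    [0, 0.055, 0, 0.0377, -0.0096, 0],
    [0, 0.055, 0, 0.0377, -0.0096, 0],
    [0, 0.055, 0, 0.0377, -0.0096, 0],
    [0, 0, 0, 0, 0, 0]
  ],
  "gripper": 0.2
}}

```text
clock: 15.15
tool_pos: [0.4852, 0.1258, 0.2784]
orientation: [-179.7, 0.6, -104.7]
force: [0.3, 0.4, 0.3]
opening: 0.0526
gripper_force: 0.0
```

```bash
cat > st.py <<'E'
from h import *
np.set_printoptions(precision=4,suppress=True)
o=get_obs(); M=R.from_euler('xyz',o['orientation'],degrees=True).as_matrix()
print({k:o[k] for k in('clock','joint_pos','tool_pos','force','opening')}); print(M)
E
python3 st.py
```

```text
{'clock': 15.15, 'joint_pos': array([ 36.914 ,   1.5071, -15.3949,  -0.1437, -72.4659, -51.5919]), 'tool_pos': array([0.4852, 0.1258, 0.2784]), 'force': array([0.3114, 0.3907, 0.3178]), 'opening': 0.05255859236217146}
[[-0.2541 -0.9672  0.0074]
 [-0.9671  0.2541  0.0085]
 [-0.0101 -0.005  -0.9999]]
```

>>> {"fn": "play_rows", "kwargs": {
  "deltas": [
    [0, 0.055, 0, 0, 0, 0.0435],
    [0, 0.055, 0, 0, 0, 0.0435],
    [0, 0.055, 0, 0, 0, 0.0435],
    [0.004, 0.055, 0, 0, 0, 0],
    [0, 0.055, 0, 0, 0, 0],
    [0, 0.03, 0, 0, 0, 0],
    [0, 0, 0, 0, 0, 0],
    [0, 0, 0, 0, 0, 0]
  ]
}}

```text
clock: 15.95
tool_pos: [0.4883, 0.3669, 0.2761]
orientation: [-179.9, 0.0, -81.2]
force: [0.4, -0.6, -0.6]
opening: 0.0524
gripper_force: 0.0
```

```bash
python3 st.py; python3 - <<'E'
from h import *
np.set_printoptions(precision=4,suppress=True)
shot('wrist','w7'); P=cloud('w7'); p=load('w7')['p']
O=np.array([.5257,.083,0]); th=np.radians(8.8); ex=np.array([np.cos(th),np.sin(th),0]); ey=np.array([-np.sin(th),np.cos(th),0])
Q=P-O; x=Q@ex; y=Q@ey; z=P[...,2]
m=(abs(x)<.03)&(y>.17)&(y<.33)&(z>.07)&(z<.21)&(p.max(-1)<110)
print(m.sum())
for lo in np.arange(.07,.21,.01):
    k=m&(z>=lo)&(z<lo+.01)
    if k.sum()>5: print(round(lo,2),k.sum(),'x',x[k].min(),x[k].max(),np.median(x[k]),'y',np.median(y[k]))
E
```

```text
{'clock': 15.95, 'joint_pos': array([ 55.2646,  12.6641,  -2.7604,   0.0672, -74.4458, -46.5046]), 'tool_pos': array([0.4883, 0.3669, 0.2761]), 'force': array([ 0.4075, -0.6138, -0.5945]), 'opening': 0.052411800917811405}
[[ 0.1526 -0.9883  0.0022]
 [-0.9883 -0.1526  0.0012]
 [-0.0009 -0.0024 -1.    ]]
2291
0.11 101 x -0.013907532768694338 0.011775104789563128 -0.001981154325069664 y 0.18892113279173295
0.12 238 x -0.014472595860630683 0.011697948151830815 -0.0008589529616045309 y 0.19560940351803874
0.13 262 x -0.013891475656984573 0.011548202631968638 -0.0006965366115534162 y 0.2042337746952521
0.14 259 x -0.01358785736891823 0.011425956895596619 -0.0005555054016479064 y 0.2123609165192684
0.15 270 x -0.014077629225355416 0.01037207044824482 -0.0012853179590180354 y 0.22085107594443948
0.16 287 x -0.014191924061170395 0.010236883546413784 -0.001056680074326793 y 0.22893300355854057
0.17 490 x -0.014403387418052332 0.01089272334934097 -0.001862607913556475 y 0.23951419371869065
0.18 381 x -0.012526559052472946 0.010016171573030195 -0.0008850127398658163 y 0.24639242032065525
```

View pics/w7.png

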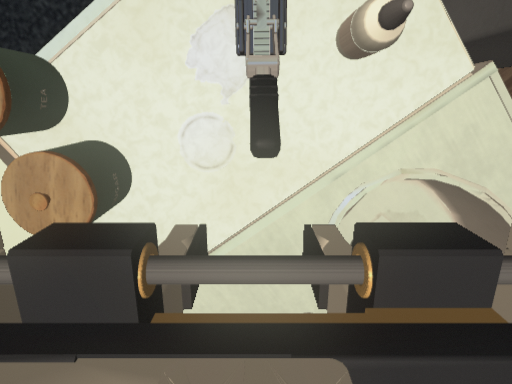

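The wrist view shows the black grip from (262,80) to (265,155), free on both sides. It lies along the clamp's y and the lever stands about 0.08 rad from the back stop.

>>> {"fn": "play_rows", "kwargs": {
  "deltas": [
    [0.001, -0.04, 0, 0, 0, 0],
    [0, -0.027, -0.03, 0, 0, 0],
    [0, 0, -0.05, 0, 0, 0],
    [0, 0, -0.05, 0, 0, 0],
    [0, 0, -0.03, 0, 0, 0],
    [0, 0, -0.015, 0, 0, 0],
    [0, 0, -0.011, 0, 0, 0],
    [0, 0, 0, 0, 0, 0]
  ]
}}

```text
clock: 16.8
tool_pos: [0.4897, 0.3131, 0.1291]
orientation: [-179.7, 0.2, -81.3]
force: [0.2, -0.1, 0.2]
opening: 0.0525
gripper_force: 0.0
```

>>> {"fn": "play_rows", "kwargs": {
  "deltas": [
    [0, 0, 0, 0, 0, 0],
    [0, 0, 0, 0, 0, 0],
    [0, 0, 0, 0, 0, 0],
    [0, 0, 0, 0, 0, 0],
    [0, 0, 0, 0, 0, 0]
  ],
  "gripper": -1
}}

```text
clock: 17.3
tool_pos: [0.4884, 0.3139, 0.1297]
orientation: [-179.8, 0.3, -81.3]
force: [-8.4, 1.7, 4.9]
opening: 0.026
gripper_force: 30.0
```

```bash
cat > lv.py <<'E'
from h import *
import sys
np.set_printoptions(precision=4,suppress=True)
O=np.array([.5257,.083,0]); th=np.radians(8.8); ex=np.array([np.cos(th),np.sin(th),0]); ey=np.array([-np.sin(th),np.cos(th),0])
pv=O+.125*ey+[0,0,.022]
def info():
    o=get_obs(); M=R.from_euler('xyz',o['orientation'],degrees=True).as_matrix(); t=o['tool_pos']; g=t-.0265*M[:,2]
    v=g-pv; al=np.arctan2(v@ey,v[2]); tilt=np.arctan2(M[:,2]@ey,-M[2,2])
    F=o['force']; tang=-np.cos(al)*ey+[0,0,np.sin(al)]
    print('t',round(o['clock'],2),'x',round(v@ex,4),'r',round(np.hypot(v@ey,v[2]),4),'lean',round(al,3),'tilt',round(tilt,3),'F',F,'Ftang(+fwd on tool)',round(F@tang,2),'open',round(o['opening'],4))
    return o,t,al
def rows(t,steps):   # steps: list of dphi (rad, + forward)
    out=[]
    for s in steps:
        n=pv+R.from_rotvec(ex*s).apply(t-pv); out.append(np.round(np.r_[(n-t)/.8,ex*s/np.pi],4).tolist()); t=n
    return out,t
E
python3 - <<'E'
from lv import *
o,t,a=info()
b,t2=rows(t,[-.02]*4); print(b)
E
```

```text
t 17.3 x -0.0017 r 0.1727 lean 0.681 tilt 0.005 F [-8.3708  1.6924  4.884 ] Ftang(+fwd on tool) 0.78 open 0.026
[[-0.0004, 0.0026, -0.0027, -0.0063, -0.001, -0.0], [-0.0004, 0.0026, -0.0028, -0.0063, -0.001, -0.0], [-0.0004, 0.0025, -0.0029, -0.0063, -0.001, -0.0], [-0.0004, 0.0025, -0.0029, -0.0063, -0.001, -0.0]]
```

>>> {"fn": "play_rows", "kwargs": {
  "deltas": [
    [-0.002, 0.0026, -0.0027, -0.0063, -0.001, 0],
    [-0.0004, 0.0026, -0.0028, -0.0063, -0.001, 0],
    [-0.0004, 0.0025, -0.0029, -0.0063, -0.001, 0],
    [0, 0, 0, 0, 0, 0]
  ]
}}

```text
clock: 17.7
tool_pos: [0.4871, 0.3207, 0.1221]
orientation: [-179.7, -3.3, -81.2]
force: [-1.8, 2.7, 2.8]
opening: 0.0259
gripper_force: 30.0
```

```bash
python3 - <<'E'
from lv import *
info()
E
```

```text
t 17.7 x -0.0019 r 0.1726 lean 0.748 tilt -0.058 F [-1.7596  2.6826  2.8379] Ftang(+fwd on tool) -0.21 open 0.0259
```

>>> {"fn": "play_rows", "kwargs": {
  "deltas": [
    [-0.0004, 0.0025, -0.0029, -0.0063, -0.001, 0],
    [-0.0004, 0.0025, -0.0029, -0.0063, -0.001, 0],
    [0, 0, 0, 0, 0, 0]
  ]
}}

```text
clock: 18.0
tool_pos: [0.487, 0.322, 0.1197]
orientation: [-179.7, -5.8, -81.2]
force: [-6.0, -9.0, 18.6]
opening: 0.0258
gripper_force: 30.0
```

```bash
python3 - <<'E'
from lv import *
info()
E
```

```text
t 18.0 x -0.0019 r 0.1724 lean 0.768 tilt -0.102 F [-6.0475 -9.0174 18.6126] Ftang(+fwd on tool) 18.67 open 0.0258
```

```bash
python3 - <<'E'
from lv import *
t=np.array([.4868,.3241,.1183])
b,t2=rows(t,[.04]*8); print(b); c,t3=rows(t2,[.023]*2); print(c); print(t2,t3)
E
```

```text
[[0.0008, -0.0049, 0.0059, 0.0126, 0.0019, 0.0], [0.0008, -0.0051, 0.0057, 0.0126, 0.0019, 0.0], [0.0008, -0.0053, 0.0054, 0.0126, 0.0019, 0.0], [0.0009, -0.0055, 0.0052, 0.0126, 0.0019, 0.0], [0.0009, -0.0057, 0.005, 0.0126, 0.0019, 0.0], [0.0009, -0.0059, 0.0048, 0.0126, 0.0019, 0.0], [0.0009, -0.0061, 0.0045, 0.0126, 0.0019, 0.0], [0.001, -0.0063, 0.0043, 0.0126, 0.0019, 0.0]]
[[0.0006, -0.0037, 0.0023, 0.0072, 0.0011, 0.0], [0.0006, -0.0037, 0.0023, 0.0072, 0.0011, 0.0]]
[0.4924 0.2882 0.1509] [0.4933 0.2822 0.1546]
```

Stroke 1 forward, in parts with force readings.

>>> {"fn": "play_rows", "kwargs": {
  "deltas": [
    [0.0008, -0.0049, 0.0059, 0.0126, 0.0019, 0],
    [0.0008, -0.0051, 0.0057, 0.0126, 0.0019, 0],
    [0.0008, -0.0053, 0.0054, 0.0126, 0.0019, 0],
    [0.0009, -0.0055, 0.0052, 0.0126, 0.0019, 0]
  ]
}}

```text
clock: 18.4
tool_pos: [0.4894, 0.3075, 0.1357]
orientation: [-179.6, 3.7, -81.2]
force: [-0.7, 2.7, 0.5]
opening: 0.0261
gripper_force: 30.0
```

```bash
python3 -c "
from lv import *
info()"
```

```text
t 18.4 x -0.0017 r 0.1725 lean 0.623 tilt 0.065 F [-0.7255  2.6782  0.5441] Ftang(+fwd on tool) -1.92 open 0.0261
```

>>> {"fn": "play_rows", "kwargs": {
  "deltas": [
    [0.0009, -0.0057, 0.005, 0.0126, 0.0019, 0],
    [0.0009, -0.0059, 0.0048, 0.0126, 0.0019, 0],
    [0.0009, -0.0061, 0.0045, 0.0126, 0.0019, 0],
    [0.001, -0.0063, 0.0043, 0.0126, 0.0019, 0]
  ]
}}

```text
clock: 18.8
tool_pos: [0.4927, 0.2882, 0.1507]
orientation: [-179.6, 12.9, -81.2]
force: [1.9, 3.4, -1.4]
opening: 0.026
gripper_force: 30.0
```

```bash
python3 -c "
from lv import *
info()"
```

```text
t 18.8 x -0.0014 r 0.1726 lean 0.462 tilt 0.225 F [ 1.9089  3.3935 -1.3925] Ftang(+fwd on tool) -3.36 open 0.026
```

>>> {"fn": "play_rows", "kwargs": {
  "deltas": [
    [0.0006, -0.0037, 0.0023, 0.0072, 0.0011, 0],
    [0.0006, -0.0037, 0.0023, 0.0072, 0.0011, 0],
    [0, 0, 0, 0, 0, 0]
  ]
}}

```text
clock: 19.1
tool_pos: [0.4935, 0.2836, 0.1538]
orientation: [-179.6, 15.7, -81.4]
force: [-0.1, 11.9, -3.3]
opening: 0.0259
gripper_force: 30.0
```

```bash
python3 -c "
from lv import *
info()"
```

```text
t 19.1 x -0.0013 r 0.1726 lean 0.424 tilt 0.273 F [-0.1488 11.895  -3.3286] Ftang(+fwd on tool) -12.1 open 0.0259
```

Stroke 1 reached the stop and was free (3.4 N near the end). Back, then stroke 2.

>>> {"fn": "play_rows", "kwargs": {
  "deltas": [
    [-0.0006, 0.0037, -0.0023, -0.0072, -0.0011, 0],
    [-0.0006, 0.0037, -0.0023, -0.0072, -0.0011, 0],
    [-0.001, 0.0063, -0.0043, -0.0126, -0.0019, 0],
    [-0.0009, 0.0061, -0.0045, -0.0126, -0.0019, 0],
    [-0.0009, 0.0059, -0.0048, -0.0126, -0.0019, 0],
    [-0.0009, 0.0057, -0.005, -0.0126, -0.0019, 0],
    [-0.0009, 0.0055, -0.0052, -0.0126, -0.0019, 0],
    [-0.0008, 0.0053, -0.0054, -0.0126, -0.0019, 0],
    [-0.0008, 0.0051, -0.0057, -0.0126, -0.0019, 0],
    [-0.0008, 0.0049, -0.0059, -0.0126, -0.0019, 0]
  ]
}}

```text
clock: 20.1
tool_pos: [0.4868, 0.3226, 0.1188]
orientation: [-179.7, -5.8, -81.2]
force: [-5.6, -15.6, 30.6]
opening: 0.0259
gripper_force: 30.0
```

>>> {"fn": "play_rows", "kwargs": {
  "deltas": [
    [0, 0, 0, 0, 0, 0]
  ]
}}

```text
clock: 20.2
tool_pos: [0.4868, 0.3227, 0.1187]
orientation: [-179.7, -5.9, -81.2]
force: [-2.8, -5.3, 13.6]
opening: 0.0258
gripper_force: 30.0
```

```bash
python3 -c "
from lv import *
info()"
```

```text
t 20.2 x -0.0019 r 0.1723 lean 0.775 tilt -0.103 F [-2.8086 -5.3262 13.6495] Ftang(+fwd on tool) 13.01 open 0.0258
```

>>> {"fn": "play_rows", "kwargs": {
  "deltas": [
    [0.0008, -0.0049, 0.0059, 0.0126, 0.0019, 0],
    [0.0008, -0.0051, 0.0057, 0.0126, 0.0019, 0],
    [0.0008, -0.0053, 0.0054, 0.0126, 0.0019, 0],
    [0.0009, -0.0055, 0.0052, 0.0126, 0.0019, 0],
    [0.0009, -0.0057, 0.005, 0.0126, 0.0019, 0],
    [0.0009, -0.0059, 0.0048, 0.0126, 0.0019, 0],
    [0.0009, -0.0061, 0.0045, 0.0126, 0.0019, 0],
    [0.001, -0.0063, 0.0043, 0.0126, 0.0019, 0]
  ]
}}

```text
clock: 21.0
tool_pos: [0.4927, 0.2882, 0.1505]
orientation: [-179.6, 12.9, -81.3]
force: [2.2, 2.4, -2.5]
opening: 0.0256
gripper_force: 30.0
```

```bash
python3 -c "
from lv import *
info()"
```

```text
t 21.0 x -0.0014 r 0.1724 lean 0.462 tilt 0.225 F [ 2.2179  2.4175 -2.4785] Ftang(+fwd on tool) -2.94 open 0.0256
```

>>> {"fn": "play_rows", "kwargs": {
  "deltas": [
    [0.0006, -0.0037, 0.0023, 0.0072, 0.0011, 0],
    [0.0006, -0.0037, 0.0023, 0.0072, 0.0011, 0],
    [0, 0, 0, 0, 0, 0]
  ]
}}

```text
clock: 21.3
tool_pos: [0.4934, 0.2845, 0.1532]
orientation: [-179.6, 15.7, -81.4]
force: [1.0, 15.8, -8.8]
opening: 0.026
gripper_force: 30.0
```

```bash
python3 -c "
from lv import *
info()"
```

```text
t 21.3 x -0.0013 r 0.1724 lean 0.43 tilt 0.274 F [ 0.9655 15.7895 -8.784 ] Ftang(+fwd on tool) -17.71 open 0.026
```

Stroke 2 was free as well (2.9 N). Stroke 3, with a softer approach to the back stop.

>>> {"fn": "play_rows", "kwargs": {
  "deltas": [
    [-0.0006, 0.0037, -0.0023, -0.0072, -0.0011, 0],
    [-0.0006, 0.0037, -0.0023, -0.0072, -0.0011, 0],
    [-0.001, 0.0063, -0.0043, -0.0126, -0.0019, 0],
    [-0.0009, 0.0061, -0.0045, -0.0126, -0.0019, 0],
    [-0.0009, 0.0059, -0.0048, -0.0126, -0.0019, 0],
    [-0.0009, 0.0057, -0.005, -0.0126, -0.0019, 0],
    [-0.0009, 0.0055, -0.0052, -0.0126, -0.0019, 0],
    [-0.0008, 0.0053, -0.0054, -0.0126, -0.0019, 0],
    [-0.0008, 0.0051, -0.0057, -0.0126, -0.0019, 0]
  ]
}}

```text
clock: 22.2
tool_pos: [0.4873, 0.3203, 0.1221]
orientation: [-179.7, -3.3, -81.3]
force: [-1.9, 0.8, -1.3]
opening: 0.0258
gripper_force: 30.0
```

>>> {"fn": "play_rows", "kwargs": {
  "deltas": [
    [-0.0004, 0.0025, -0.003, -0.0063, -0.001, 0],
    [-0.0004, 0.0024, -0.0029, -0.0063, -0.0009, 0],
    [0, 0, 0, 0, 0, 0]
  ]
}}

```text
clock: 22.5
tool_pos: [0.4869, 0.3226, 0.1187]
orientation: [-179.7, -5.8, -81.2]
force: [-3.7, -5.3, 10.1]
opening: 0.026
gripper_force: 30.0
```

```bash
python3 -c "
from lv import *
info()"
```

```text
t 22.5 x -0.0019 r 0.1722 lean 0.774 tilt -0.1 F [-3.6874 -5.2696 10.0571] Ftang(+fwd on tool) 10.35 open 0.026
```

>>> {"fn": "play_rows", "kwargs": {
  "deltas": [
    [0.0008, -0.0049, 0.0059, 0.0126, 0.0019, 0],
    [0.0008, -0.0051, 0.0057, 0.0126, 0.0019, 0],
    [0.0008, -0.0053, 0.0054, 0.0126, 0.0019, 0],
    [0.0009, -0.0055, 0.0052, 0.0126, 0.0019, 0],
    [0.0009, -0.0057, 0.005, 0.0126, 0.0019, 0],
    [0.0009, -0.0059, 0.0048, 0.0126, 0.0019, 0],
    [0.0009, -0.0061, 0.0045, 0.0126, 0.0019, 0],
    [0.001, -0.0063, 0.0043, 0.0126, 0.0019, 0]
  ]
}}

```text
clock: 23.3
tool_pos: [0.4928, 0.2878, 0.1506]
orientation: [-179.6, 12.9, -81.3]
force: [3.6, 2.3, -3.5]
opening: 0.0262
gripper_force: 30.0
```

```bash
python3 -c "
from lv import *
info()"
```

```text
t 23.3 x -0.0014 r 0.1723 lean 0.46 tilt 0.226 F [ 3.5525  2.3039 -3.523 ] Ftang(+fwd on tool) -3.12 open 0.0262
```

>>> {"fn": "play_rows", "kwargs": {
  "deltas": [
    [0.0006, -0.0037, 0.0023, 0.0072, 0.0011, 0],
    [0.0006, -0.0037, 0.0023, 0.0072, 0.0011, 0],
    [0, 0, 0, 0, 0, 0]
  ]
}}

```text
clock: 23.6
tool_pos: [0.4934, 0.2842, 0.1532]
orientation: [-179.6, 15.7, -81.4]
force: [1.7, 16.0, -10.3]
opening: 0.0262
gripper_force: 30.0
```

```bash
python3 -c "
from lv import *
info()"
```

```text
t 23.6 x -0.0013 r 0.1723 lean 0.429 tilt 0.275 F [  1.7209  15.954  -10.2872] Ftang(+fwd on tool) -18.38 open 0.0262
```

Stroke 3 was free (3.1 N). Stroke 4.

>>> {"fn": "play_rows", "kwargs": {
  "deltas": [
    [-0.0006, 0.0037, -0.0023, -0.0072, -0.0011, 0],
    [-0.0006, 0.0037, -0.0023, -0.0072, -0.0011, 0],
    [-0.001, 0.0063, -0.0043, -0.0126, -0.0019, 0],
    [-0.0009, 0.0061, -0.0045, -0.0126, -0.0019, 0],
    [-0.0009, 0.0059, -0.0048, -0.0126, -0.0019, 0],
    [-0.0009, 0.0057, -0.005, -0.0126, -0.0019, 0],
    [-0.0009, 0.0055, -0.0052, -0.0126, -0.0019, 0],
    [-0.0008, 0.0053, -0.0054, -0.0126, -0.0019, 0],
    [-0.0008, 0.0051, -0.0057, -0.0126, -0.0019, 0]
  ]
}}

```text
clock: 24.5
tool_pos: [0.4873, 0.3199, 0.1223]
orientation: [-179.7, -3.3, -81.3]
force: [-1.9, 0.5, -2.2]
opening: 0.026
gripper_force: 30.0
```

>>> {"fn": "play_rows", "kwargs": {
  "deltas": [
    [-0.0004, 0.0025, -0.003, -0.0063, -0.001, 0],
    [-0.0004, 0.0024, -0.0029, -0.0063, -0.0009, 0],
    [0, 0, 0, 0, 0, 0]
  ]
}}

```text
clock: 24.8
tool_pos: [0.4869, 0.3223, 0.1189]
orientation: [-179.7, -5.7, -81.2]
force: [-3.4, -6.1, 10.4]
opening: 0.0262
gripper_force: 30.0
```

```bash
python3 -c "
from lv import *
info()"
```

```text
t 24.8 x -0.0019 r 0.172 lean 0.772 tilt -0.1 F [-3.4479 -6.0611 10.3505] Ftang(+fwd on tool) 11.14 open 0.0262
```

>>> {"fn": "play_rows", "kwargs": {
  "deltas": [
    [0.0008, -0.0049, 0.0059, 0.0126, 0.0019, 0],
    [0.0008, -0.0051, 0.0057, 0.0126, 0.0019, 0],
    [0.0008, -0.0053, 0.0054, 0.0126, 0.0019, 0],
    [0.0009, -0.0055, 0.0052, 0.0126, 0.0019, 0],
    [0.0009, -0.0057, 0.005, 0.0126, 0.0019, 0],
    [0.0009, -0.0059, 0.0048, 0.0126, 0.0019, 0],
    [0.0009, -0.0061, 0.0045, 0.0126, 0.0019, 0],
    [0.001, -0.0063, 0.0043, 0.0126, 0.0019, 0]
  ]
}}

```text
clock: 25.6
tool_pos: [0.4928, 0.2876, 0.1506]
orientation: [-179.6, 12.9, -81.3]
force: [4.1, 2.1, -5.8]
opening: 0.0257
gripper_force: 30.0
```

```bash
python3 -c "
from lv import *
info()"
```

```text
t 25.6 x -0.0014 r 0.1722 lean 0.459 tilt 0.226 F [ 4.1328  2.1473 -5.8022] Ftang(+fwd on tool) -3.9 open 0.0257
```

>>> {"fn": "play_rows", "kwargs": {
  "deltas": [
    [0.0006, -0.0037, 0.0023, 0.0072, 0.0011, 0],
    [0.0006, -0.0037, 0.0023, 0.0072, 0.0011, 0],
    [0, 0, 0, 0, 0, 0]
  ]
}}

```text
clock: 25.9
tool_pos: [0.4935, 0.284, 0.1533]
orientation: [-179.6, 15.8, -81.4]
force: [1.3, 15.4, -11.3]
opening: 0.0261
gripper_force: 30.0
```

```bash
python3 -c "
from lv import *
info()"
```

```text
t 25.9 x -0.0013 r 0.1723 lean 0.427 tilt 0.275 F [  1.3438  15.4341 -11.3045] Ftang(+fwd on tool) -18.38 open 0.0261
```

Stroke 4 was still free (3.9 N). Stroke 5, then a numeric check of the boards.

>>> {"fn": "play_rows", "kwargs": {
  "deltas": [
    [-0.0006, 0.0037, -0.0023, -0.0072, -0.0011, 0],
    [-0.0006, 0.0037, -0.0023, -0.0072, -0.0011, 0],
    [-0.001, 0.0063, -0.0043, -0.0126, -0.0019, 0],
    [-0.0009, 0.0061, -0.0045, -0.0126, -0.0019, 0],
    [-0.0009, 0.0059, -0.0048, -0.0126, -0.0019, 0],
    [-0.0009, 0.0057, -0.005, -0.0126, -0.0019, 0],
    [-0.0009, 0.0055, -0.0052, -0.0126, -0.0019, 0],
    [-0.0008, 0.0053, -0.0054, -0.0126, -0.0019, 0],
    [-0.0008, 0.0051, -0.0057, -0.0126, -0.0019, 0]
  ]
}}

```text
clock: 26.8
tool_pos: [0.4873, 0.3197, 0.1224]
orientation: [-179.7, -3.3, -81.3]
force: [-2.6, 0.0, -0.5]
opening: 0.0259
gripper_force: 30.0
```

>>> {"fn": "play_rows", "kwargs": {
  "deltas": [
    [-0.0004, 0.0025, -0.003, -0.0063, -0.001, 0],
    [-0.0004, 0.0024, -0.0029, -0.0063, -0.0009, 0],
    [0, 0, 0, 0, 0, 0]
  ]
}}

```text
clock: 27.1
tool_pos: [0.4869, 0.3221, 0.119]
orientation: [-179.7, -5.7, -81.2]
force: [-2.4, -6.4, 9.0]
opening: 0.0259
gripper_force: 30.0
```

```bash
python3 -c "
from lv import *
info()
for f in ('s1','sb'):
    if f=='sb': shot('scene','sb'); shot('top','tb')
for f in ('t1','tb','s1','sb'):
    P=cloud(f); Q=P-O; x=Q@ex*1000; y=Q@ey*1000; z=P[...,2]*1000
    m=(z>40)&(z<52)&(x>-88)&(x<88)&(y>-178)&(y<60)
    h=np.histogram(y[m],bins=np.arange(-180,60,4))[0]; print(f,h)
"
```

```text
t 27.1 x -0.0019 r 0.172 lean 0.771 tilt -0.1 F [-2.359  -6.3698  9.0167] Ftang(+fwd on tool) 10.54 open 0.0259
t1 [25 49 50 60 54 57 51 55 51 62 53 61 57 60 54 57 58 56 58 32 14 28 57 53
 50 53 51 53 55 55 54 55 54 55 53 58 54 54 55 10  0  0  0 26 35 34 20  2
  2  4  2  3  7  8  8  8  7  8  7]
tb [28 51 60 62 62 60 63 59 64 59 61 58 64 60 64 63 57 58 62 62 61 58 61 62
 61 60 64 61 64 61 59 58 63 65 59 65 53 33 35 27  0  4  4  3  1  6  8  7
  6  6  8  8  6  6  7  5  9  6  6]
s1 [20 54 41 39 37 44 40 33 39 47 36 32 47 35 37 33 40 41 23  9 30 42 49 28
 36 23 38 31 37 34 26 31 35 27 34 36 29 31 12  1  0  2 22 28 26 14  3  2
  4  1  3  6  5  4  4  6  3  6  2]
sb [24 56 52 42 49 48 38 43 46 41 40 48 38 46 43 34 43 39 41 49 38 44 39 42
 41 36 43 38 34 39 43 32 39 45 34 28 32 21 20  5  3  2  1  4  3  7  4  4
  4  3  7  4  5  1  9  9  1  4  7]
```

The board gap seen at first (y from -102 to -92 mm) is gone and the pad touches the boards at y = -34 mm, so the joint is closed or nearly so. Stroke 5 forward should show stiffness.

>>> {"fn": "play_rows", "kwargs": {
  "deltas": [
    [0.0008, -0.0049, 0.0059, 0.0126, 0.0019, 0],
    [0.0008, -0.0051, 0.0057, 0.0126, 0.0019, 0],
    [0.0008, -0.0053, 0.0054, 0.0126, 0.0019, 0],
    [0.0009, -0.0055, 0.0052, 0.0126, 0.0019, 0]
  ]
}}

```text
clock: 27.6
tool_pos: [0.4896, 0.3067, 0.1358]
orientation: [-179.6, 3.8, -81.3]
force: [1.8, 2.7, -4.2]
opening: 0.026
gripper_force: 30.0
```

```bash
python3 -c "
from lv import *
info()"
```

```text
t 27.6 x -0.0017 r 0.1721 lean 0.619 tilt 0.066 F [ 1.7786  2.7089 -4.2467] Ftang(+fwd on tool) -4.42 open 0.026
```

>>> {"fn": "play_rows", "kwargs": {
  "deltas": [
    [0.0009, -0.0057, 0.005, 0.0126, 0.0019, 0],
    [0.0009, -0.0059, 0.0048, 0.0126, 0.0019, 0],
    [0.0009, -0.0061, 0.0045, 0.0126, 0.0019, 0],
    [0.001, -0.0063, 0.0043, 0.0126, 0.0019, 0]
  ]
}}

```text
clock: 28.0
tool_pos: [0.4927, 0.2882, 0.1503]
orientation: [-179.6, 13.0, -81.3]
force: [4.5, 6.0, -10.0]
opening: 0.0262
gripper_force: 30.0
```

```bash
python3 -c "
from lv import *
info()"
```

```text
t 28.0 x -0.0014 r 0.1722 lean 0.462 tilt 0.227 F [ 4.4869  5.9581 -9.9669] Ftang(+fwd on tool) -9.1 open 0.0262
```

>>> {"fn": "play_rows", "kwargs": {
  "deltas": [
    [0.0006, -0.0037, 0.0023, 0.0072, 0.0011, 0],
    [0.0006, -0.0037, 0.0023, 0.0072, 0.0011, 0],
    [0, 0, 0, 0, 0, 0]
  ]
}}

```text
clock: 28.3
tool_pos: [0.4935, 0.2839, 0.1534]
orientation: [-179.6, 15.8, -81.4]
force: [1.5, 16.2, -12.7]
opening: 0.0261
gripper_force: 30.0
```

```bash
python3 -c "
from lv import *
info()"
```

```text
t 28.3 x -0.0013 r 0.1723 lean 0.426 tilt 0.275 F [  1.4841  16.1526 -12.731 ] Ftang(+fwd on tool) -19.59 open 0.0261
```

The force climbed to 4.4 N, then 9.1 N before the stop, against about 3 N in the free strokes, so this was the first stiff stroke and it went to the stop. I'll relax the overtravel, let go and retreat.

>>> {"fn": "play_rows", "kwargs": {
  "deltas": [
    [-0.0004, 0.0024, -0.0015, -0.0047, -0.0007, 0],
    [0, 0, 0, 0, 0, 0]
  ]
}}

```text
clock: 28.5
tool_pos: [0.4932, 0.2852, 0.1524]
orientation: [-179.6, 14.7, -81.4]
force: [2.9, 9.0, -8.9]
opening: 0.026
gripper_force: 30.0
```

>>> {"fn": "play_rows", "kwargs": {
  "deltas": [
    [0, 0, 0, 0, 0, 0],
    [0, 0, 0, 0, 0, 0],
    [0, 0, 0, 0, 0, 0],
    [0, 0, 0, 0, 0, 0],
    [0, 0, 0, 0, 0, 0],
    [0, 0, 0, 0, 0, 0]
  ],
  "gripper": 0.4
}}

```text
clock: 29.1
tool_pos: [0.493, 0.2838, 0.1531]
orientation: [-179.6, 14.6, -81.3]
force: [-0.2, 0.7, 0.3]
opening: 0.0606
gripper_force: 0.0
```

>>> {"fn": "play_rows", "kwargs": {
  "deltas": [
    [0.0004, -0.0027, 0.01, 0, 0, 0],
    [0.001, -0.0067, 0.024, 0, 0, 0],
    [0.002, -0.0134, 0.048, 0, 0, 0],
    [0.002, -0.0134, 0.048, 0, 0, 0],
    [0.002, -0.0134, 0.048, 0, 0, 0],
    [0, 0, 0.02, 0, 0, 0],
    [0, 0, 0, 0, 0, 0],
    [0, 0, 0, 0, 0, 0]
  ]
}}

```text
clock: 29.9
tool_pos: [0.4987, 0.2441, 0.3119]
orientation: [-179.6, 14.7, -81.3]
force: [0.2, 0.7, -1.0]
opening: 0.0616
gripper_force: 0.0
```

```bash
python3 -c "
from lv import *
info()
for n in('top','scene'): shot(n,'f'+n)
for f in ('tb','ftop'):
    P=cloud(f); Q=P-O; x=Q@ex*1000; y=Q@ey*1000; z=P[...,2]*1000
    m=(z>40)&(z<52)&(x>-88)&(x<88)&(y>-178)&(y<0)
    print(f,np.histogram(y[m],bins=np.arange(-60,0,4))[0])
    k=(abs(x)<20)&(y>.15e3)&(y<.33e3)&(z>100)&(z<200); print('lever',k.sum(),[(lo,np.median(y[k&(z>=lo)&(z<lo+15)])) for lo in(120,140,160)])
a=cv2.imread('pics/ftop.png')[150:240,130:370]; b=cv2.imread('pics/fscene.png')[100:280,190:330]
cv2.imwrite('pics/mf.png',np.vstack([cv2.resize(a,(800,300),interpolation=cv2.INTER_CUBIC),np.pad(cv2.resize(b,(233,300)),((0,0),(0,567),(0,0)))]))
"
```

```text
t 29.9 x -0.0022 r 0.3171 lean 0.1 tilt 0.256 F [ 0.1944  0.7412 -1.004 ] Ftang(+fwd on tool) -0.8 open 0.0616
tb [59 58 63 65 59 65 53 33 35 27  0  4  4  3]
lever 146 [(120, np.float64(215.44076781843557)), (140, np.float64(229.16713515526425)), (160, np.float64(240.40631881972305))]
ftop [62 64 62 64 56 63 56 37 32 25  0  5  4  4]
lever 48 [(120, np.float64(nan)), (140, np.float64(nan)), (160, np.float64(nan))]
  return _methods._mean(a, axis=axis, dtype=dtype,
  ret = ret.dtype.type(ret / rcount)
```

View pics/mf.png

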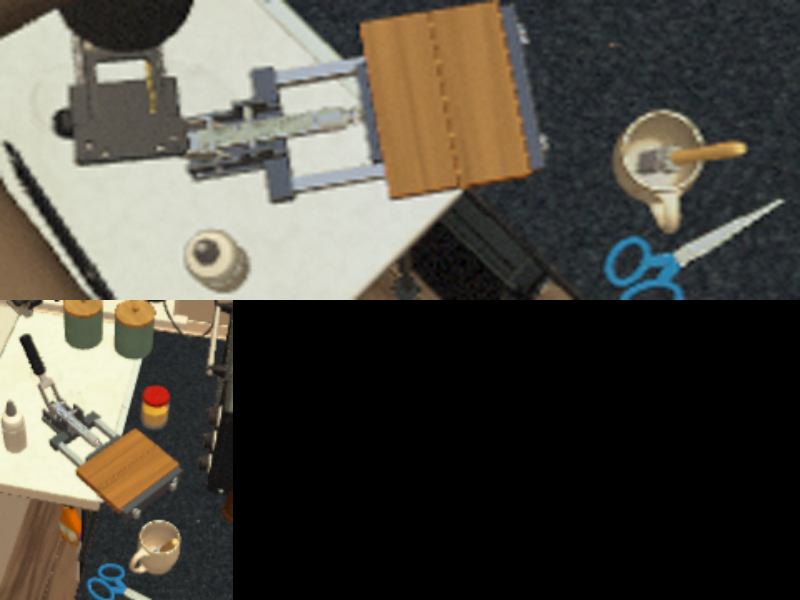

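The final view shows the joint closed with only a seam at (445,100). The brush leans out of the mug to the right at (740,148), the lever stands forward and free, and the other things are where they were. Handing in.

```bash
python3 -c "
from plant import *
print(close_job())"
```

```text
the job is handed in; nothing more can be done
None
```

The job is handed in at about 30 s of the 72 s. The brush stands bristles down in the mug, leaning away from the clamp. The joint closed after four free lever strokes, and I pulled one stiff stroke to the stop (about 9 N just before it) before letting go. No verdict came back at hand-in.

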